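# Empty the guarded bench forming die

### The job

Pinch the two tabs of the clear guard together to draw its sprung hinge pins, lift the guard off the forming die and lay it flat on the plywood board; then pick up the thermometer and hold it steady about 10 cm above the black spot on the die face, lens pointing straight at the spot, for two seconds. After that lift every formed bracket out of the die and stand it in the grey tray the way up it lay in the die, put the thermometer back upright on its rubber mat, and drop the guard back on the die with both hinge pins sprung fully home in their eyes.

Things in the scene. Friction and masses are not known exactly. Their poses are not given: they have to be found in the camera images.
- die: Forming die in a grey housing fixed on the table, open on top. Origin: centre of its underside; z up, +x to its hinge side (two dark eyes; away from the robot), y along the hinge line. Housing 160 (x) x 200 (y) mm, walls 5 thick, tops 62 mm above the table; the die face inside is at 30 mm. Guard home: its frame coincides with this one, 62 mm up.
- cavity1 (a point): Centre, at die-face height (30 mm), of the middle of three cavities: row along the die's y, 56 mm apart; each 33 (x) x 39 (y) mm, 14 mm deep. At x = +10, y = 0 mm in the die's frame.
- eye_left (a point): Centre of the closed eye outside the die's +y wall, 110 mm from the die's middle, at x = +55, 74 mm above the table. Its window is 16 mm wide (x) and 16 mm high, through an 8 mm plate (y 106 to 114) whose top is at 92 mm.
- eye_right (a point): The same eye on the die's -y side.
- die_spot (a point): Centre of the black spot (18 mm across) on the die face, 30 mm above the table, at x = -50, y = 0 mm in the die's frame; under the clear guard at the start.
- guard_mid (a point): Lift-off guard: clear pane in an aluminium frame, 160 (x) x 194 (y) x 5 mm, 0.32 kg. Centre of its underside; z up, +x to the pin edge. It lies on the housing's wall tops, held by two pins in the eyes: 8 mm rods with round ends, along y, 12 mm above the underside at x = +55; sprung out they reach |y| = 120, drawn in 100 mm. Pinching its two black tabs draws both pins in and carries the guard.
- guard_grip (a point): Midway between the guard's two upright tabs: 6 mm from its centre towards +x, 21 mm above its underside; axes as the guard's. Tabs 30 mm wide (x), 5 thick, standing 6 to 35 mm above the underside (pane top at 5). Outer faces 60 mm apart in y when out, 20 mm when fully squeezed; each moves 20 mm, spring 3 N rising to 6 N; pinch with 30 N or more.
- pin_left (a joint): Pin on the guard's +y side: 0 m = sprung fully out, 0.020 m = drawn fully in; springs back when let go.
- pin_right (a joint): Pin on the guard's -y side: 0 m = sprung fully out, 0.020 m = drawn fully in; springs back when let go.
- pin_left_tip (a point): Rounded end of the +y pin; home when it has come through the eye on the die's +y side.
- pin_right_tip (a point): Rounded end of the -y pin; home when it has come through the eye on the die's -y side.
- rest: Plain plywood board fixed on the table, 190 (x) x 250 (y) mm, 12 mm thick, on which the guard is laid meanwhile. Origin: centre of its underside; z up.
- tray: Shallow grey plastic tray fixed on the table, 150 (x) x 220 (y) x 28 mm, walls and floor 4 to 5 mm thick. Origin: centre of its underside; z up.
- mat: Black rubber mat fixed on the table, 190 (x) x 90 (y) mm, 3 mm thick; the thermometer's place. Origin: centre of its underside; its x is its long direction.
- thermo_grip (a point): Hand-held thermometer, 0.16 kg: a low bridge 151 mm long standing on its black head (+x end) and heel (-x end), each 36 x 36 x 52 mm on a foot 70 mm wide (y) and 12 high; between them a grey handle 28 mm wide (y), 24 high, free over 79 mm of length. This is the handle's middle, 40 mm above the foot; x along the handle to the head, z up. It may get knocked aside.
- thermo_lens (a point): Lens in the middle of the underside of the thermometer's head, 55 mm from the handle's middle along +x and 40 mm below it; it looks along -z of the thermometer. The head is the end with a small green display on top.
- bracket0_mid (a point): Formed steel U bracket, 30 (x) x 36 (y) x 34 mm high, 3 mm thick, 0.08 kg, open to the top: base below, one leg at each x side, 30 mm over the outside of the legs. This point is its centre, 17 mm above its underside; z up. Lies in a die cavity, 20 mm of it standing above the die face. Two or three brackets are present.
- bracket1_mid (a point): Formed steel U bracket, 30 (x) x 36 (y) x 34 mm high, 3 mm thick, 0.08 kg, open to the top: base below, one leg at each x side, 30 mm over the outside of the legs. This point is its centre, 17 mm above its underside; z up. Lies in a die cavity, 20 mm of it standing above the die face. Two or three brackets are present.
- bracket2_mid (a point): Formed steel U bracket, 30 (x) x 36 (y) x 34 mm high, 3 mm thick, 0.08 kg, open to the top: base below, one leg at each x side, 30 mm over the outside of the legs. This point is its centre, 17 mm above its underside; z up. Lies in a die cavity, 20 mm of it standing above the die face. Two or three brackets are present.
There are look-alikes about, which are no part of the job. Leave any turquoise look-alike of the part that bears thermo_grip alone.

How it is judged:
On the way, in this order (a step that is already met when the one before it is completed fails the run):
1. the guard is off the die and lies flat on the plywood board, let go (horizontal distance between guard_mid and rest below 0.06 m and height (world z) of guard_mid below 0.02 m and angle between guard_mid's own z axis and vertical below 0.08 rad and contact force between the fingers and guard below 0.1 N), for 0.3 s.
2. the thermometer's lens looks at the black spot (within 18 mm) from 5 to 15 cm, held still (x of die_spot in the frame of thermo_lens between -0.018 and 0.018 m and y of die_spot in the frame of thermo_lens between -0.018 and 0.018 m and z of die_spot in the frame of thermo_lens between -0.15 and -0.05 m and linear speed of thermo below 0.03 m/s), for 1.5 s.
3. every bracket stands upright in the tray, let go (x of bracket0_mid in the frame of tray between -0.068 and 0.068 m and y of bracket0_mid in the frame of tray between -0.103 and 0.103 m and z of each of bracket0_mid, bracket1_mid, bracket2_mid in the frame of tray below 0.03 m and angle between each of bracket0_mid, bracket1_mid, bracket2_mid's own z axis and vertical below 0.25 rad and contact force between the fingers and bracket0 below 0.1 N and x of bracket1_mid in the frame of tray between -0.068 and 0.068 m and y of bracket1_mid in the frame of tray between -0.103 and 0.103 m and contact force between the fingers and bracket1 below 0.1 N and x of bracket2_mid in the frame of tray between -0.068 and 0.068 m and y of bracket2_mid in the frame of tray between -0.103 and 0.103 m and contact force between the fingers and bracket2 below 0.1 N), for 0.3 s.
At the end, for the whole second after the job is handed in: Brackets stand base down on the tray floor; thermometer upright, its middle within 50 mm of the mat's middle; guard flat on the die walls, both pin ends at least 4 mm into their 8 mm thick eyes; all released and at rest (all of step 3 and horizontal distance between thermo_grip and mat below 0.05 m and angle between thermo_grip's own z axis and vertical below 0.1 rad and height (world z) of thermo_grip below 0.05 m and contact force between the fingers and thermo below 0.1 N and x of pin_left_tip in the frame of die between 0.047 and 0.063 m and z of pin_left_tip in the frame of die between 0.066 and 0.082 m and y of pin_left_tip in the frame of die above 0.11 m and x of pin_right_tip in the frame of die between 0.047 and 0.063 m and z of pin_right_tip in the frame of die between 0.066 and 0.082 m and y of pin_right_tip in the frame of die below -0.11 m and z of guard_mid in the frame of die between 0.057 and 0.066 m and angle between guard_mid's own z axis and vertical below 0.06 rad and contact force between the fingers and guard below 0.1 N and linear speed of each of guard, thermo below 0.02 m/s); the robot touches nothing.
Of bracket0, bracket1, bracket2 only 2 to 3 are there at a start; the rules pass over those that are not, and their reading is None.
At some moment in a run one of thermo may be knocked a few centimetres aside while the robot is not near it.
It also fails if it takes over 210 s, if anything falls off the work surface, if the arm or the gripper's body presses on something with over 40 N, if the wrist force passes 120 N, or if a joint passes its speed limit or range.

### The arm

A 7-joint arm with a two-finger parallel gripper is mounted at the origin on the work surface. World frame = base frame: x ahead of the robot, y to its left, z up, the work surface at z = 0. Lengths are in m, angles in rad, forces in N, time in s.
With the tool pointing down it reaches from about 0.4 to 0.85 m from the base axis. Payload 10.4 kg.
Tool frame: the origin (TCP) lies on the mounting face of the last link; the fingertips stand r.tips_ahead ahead of it and the grasp point (between the pads) lies 164 mm ahead of it (r.tips_ahead is the distance from the TCP to the fingertips, in m); z points along the fingers, y is the line along which they close (so a half turn about z gives the same grasp; the last joint's range is limited). The gripper opens to 87 mm and grips with 3 to 60 N. Pads are 19 mm wide; open, the fingers measure 117 mm over their backs; the gripper's body (75 mm by 190 mm) begins 51 mm behind the grasp point.
Start: joints at [-1.362, 0.332, -0.065, 1.46, 0.022, 1.35, -0.088], TCP at [0.144, 0.608, 0.405] pointing down, gripper open.
Joint ranges: [-2.6, 2.6], [-0.5, 2.12], [-1.47, 1.34], [0.16, 2.42], [-1.27, 4.41], [0.06, 2.06], [-2.6, 2.6]. Speed limits (rad/s): [2.22, 2.22, 2.79, 2.79, 3.14, 3.14, 3.14].

### API

Orientations are given as a unit quaternion [x, y, z, w].
In Python, from bench import telemetry, imaging, job, r gives the robot as it stands.
- The arm moves only by the tool move_arm, never from a script. Its argument "steps" is a list of rows, each an object of numbers: "dx", "dy", "dz": the shift along the tool's x, y, z in cm; "spin": the turn about the tool's z in rad. In form: [{"dx": .., "dy": .., "dz": .., "spin": ..}, ...]. A call has 1 to 12 rows; each row shifts and turns the commanded pose from where the row before left it, along the tool's axes as they then stand; what a row does not reach is not made up. A row lasts 1/10 s, in which the tool goes at most 50 mm and 8.59 degrees, less where a joint would pass 70% of its speed; a pose out of reach is approached as far as the arm can. A call with a gripper value outside its range is refused whole. "claw" is the finger opening in cm, from 0 to 8.7, set as the call begins (left out, the last holds). The fingers move at their own pace and stop on an object; "squeeze" is the grip in N (left out, the last holds). Time passes only in rows, so rows that do not move let the fingers close. It gives the time, the measured TCP pose, the force, the opening and the grip force at its end, in the units of the state.
- telemetry.read_state(): the state, without advancing time (a new reading comes with each control period).
- imaging.camera(name): name is "scene" or "top" or "wrist"; returns a dict with "img" (420x560x3 uint8, red, green, blue), "camera_matrix" (3x3 intrinsics, pixels), "R" (3x3) and "t" (3): a world point X has camera coordinates R X + t. Camera axes: x right, y down, z forward; pixel columns grow to the right and rows downward; lengths in m; the calibration is good to about 2 mm. A picture is of the moment at which its call begins. There is no depth.
- job.close_job(): hands the job in; it is judged then, once.
The state is a dict: "time": time; "joint_positions": joint angles; "joint_vel": joint speeds; "joint_torque": joint torques, N m; "ee_pos": TCP position; "eef_rot": TCP orientation; "ft_force": force on the tool from outside, world axes, zero at the start; "torque": the same for the moment, N m; "width": finger opening in m; "grip_force": force on a finger pad.
Only numpy, scipy, OpenCV 4.12 (cv2) and the standard library are available. Lean on these libraries where they do the work, as an engineer would, in place of code of your own. Each camera call takes 0.05 s, during which the arm holds its last target. There are 200 camera calls.

## Working session

There is one attempt and no reset: what is moved stays moved. The work goes in short steps, Python scripts to look and compute and a tool call to move; the robot and the scene stay as the last step left them, time stands still between calls to the robot, and variables do not carry over. Pictures are saved under pics/ and viewed, at most 14 in all, crops included, and the job is handed in when it is done.

Besides the shell and the picture viewer there is one more tool, called after "Emit:" in YAML: its name, and indented under it one key for each argument. move_arm: Moves the arm, as the interface text tells. Its arguments: {"type":"object","properties":{"steps":{"type":"array","items":{"type":"object","properties":{"dx":{"type":"number"},"dy":{"type":"number"},"dz":{"type":"number"},"spin":{"type":"number"}}}},"claw":{"type":"number"},"squeeze":{"type":"number"}},"required":["steps"]}

```bash
mkdir -p pics; ls; cat > h.py <<'E'
import numpy as np, cv2, sys
from bench import telemetry, imaging, job, r
from scipy.spatial.transform import Rotation as Ro
def snap(cam,name,crop=None,scale=1):
    c=imaging.camera(cam); im=c["img"][:,:,::-1].copy()
    np.savez(f"pics/{name}.npz",K=c["camera_matrix"],R=c["R"],t=c["t"])
    if crop: im=im[crop[1]:crop[3],crop[0]:crop[2]]
    if scale!=1: im=cv2.resize(im,None,fx=scale,fy=scale,interpolation=cv2.INTER_CUBIC)
    cv2.imwrite(f"pics/{name}.png",im); return c
def w(name,u,v,z):
    c=np.load(f"pics/{name}.npz"); R,t=c["R"],c["t"]
    d=R.T@np.linalg.solve(c["K"],[u,v,1.]); o=-R.T@t
    return o+d*(z-o[2])/d[2]
def px(name,X):
    c=np.load(f"pics/{name}.npz"); p=c["K"]@(c["R"]@np.asarray(X,float)+c["t"]); return p[:2]/p[2]
def st():
    s=telemetry.read_state(); R=Ro.from_quat(s["eef_rot"]).as_matrix()
    return s,np.array(s["ee_pos"]),R
E
python3 - <<'E'
from h import *
s,p,R=st(); print(s["time"],p,R.round(3),s["width"],r.tips_ahead)
snap("top","top0",scale=1.42)
snap("scene","scene0",scale=1.42)
E
```

```text
pics
0.0 [0.14355264 0.60815428 0.40395487] [[-0.973  0.23  -0.   ]
 [ 0.23   0.973 -0.001]
 [-0.    -0.001 -1.   ]] 0.08671734967877766 0.1822
```

View pics/top0.png

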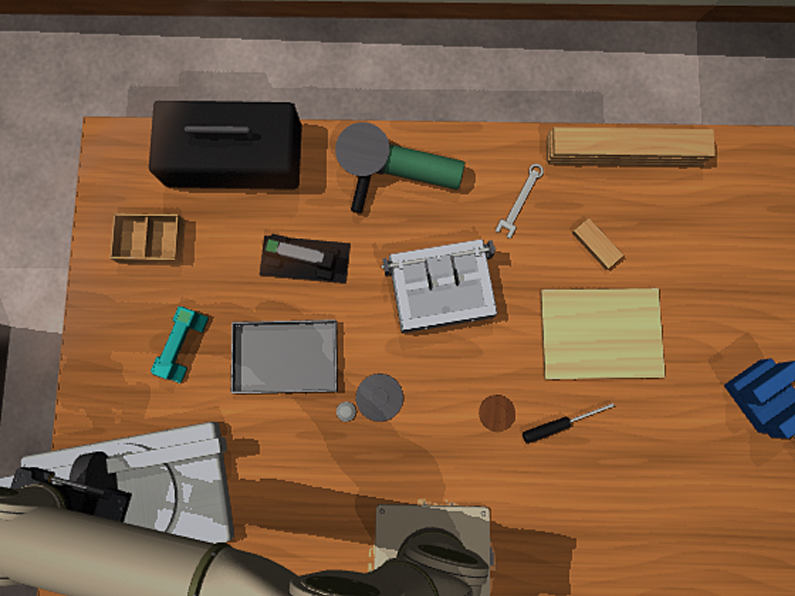

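View pics/scene0.png

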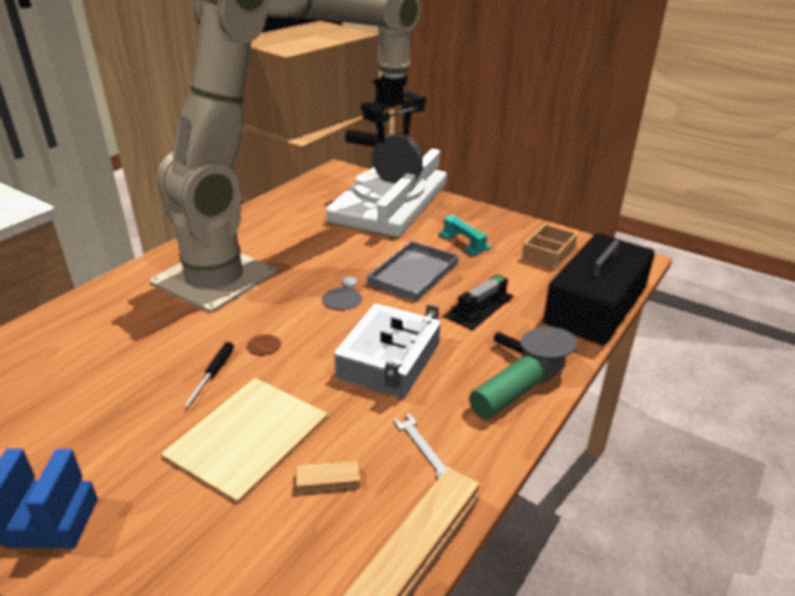

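The top view shows the die at about (440,286), the board at (603,334), the tray at (285,357), and the mat with the thermometer at (305,258), head to the left (272,245). The turquoise look-alike is at (180,345).

```bash
python3 - <<'E'
from h import *
def W(u,v,z): return w("top0",u/1.42,v/1.42,z)
def rep(n,c,z):
    P=np.array([W(*q,z) for q in c]); print(n,P[:,:2].round(3).tolist(),P.mean(0).round(3))
rep("board",[(541,290),(659,288),(665,377),(545,380)],.012)
rep("tray",[(232,322),(336,320),(338,391),(232,394)],.028)
rep("mat",[(264,233),(350,243),(347,283),(260,274)],.003)
rep("eyes",[(389,263),(490,247)],.092)
rep("tabs",[(431,275),(458,271)],.08)
rep("front",[(402,330),(495,318)],.062)
rep("greenhead",[(272,245)],.06)
s,p,R=st()
c=imaging.camera("wrist"); print((-c["R"].T@c["t"]-p)@R, (c["R"]@R).round(3), c["camera_matrix"])
E
```

```text
board [[0.562, -0.229], [0.571, -0.479], [0.382, -0.484], [0.371, -0.234]] [ 0.472 -0.356  0.012]
tray [[0.479, 0.425], [0.488, 0.206], [0.34, 0.197], [0.329, 0.417]] [0.409 0.311 0.028]
mat [[0.68, 0.372], [0.66, 0.183], [0.572, 0.187], [0.588, 0.376]] [0.625 0.28  0.003]
eyes [[0.599, 0.096], [0.636, -0.11]] [ 0.617 -0.007  0.092]
tabs [[0.578, 0.009], [0.587, -0.046]] [ 0.582 -0.018  0.08 ]
front [[0.465, 0.067], [0.493, -0.124]] [ 0.479 -0.029  0.062]
greenhead [[0.64, 0.343]] [0.64  0.343 0.06 ]
[0.08304314 0.00053604 0.02046854] [[ 0.     1.    -0.001]
 [-0.955 -0.    -0.297]
 [-0.297  0.001  0.955]] [[369.79692612   0.         281.98165755]
 [  0.         369.79692612 207.09158205]
 [  0.           0.           1.        ]]
```

Emit:
move_arm:
  steps:
    - {"dz":-2,"spin":-0.137}
    - {"dz":-2,"spin":-0.137}
    - {"dz":-2,"spin":-0.137}
    - {"dx":-1.6,"dy":-3.5}
    - {"dx":-1.6,"dy":-3.5}
    - {"dx":-1.6,"dy":-3.5}
    - {"dx":-1.6,"dy":-3.5}
    - {"dx":-1.6,"dy":-3.5}
    - {"dx":-1.6,"dy":-3.5}
    - {"dx":-1.6,"dy":-3.5}
    - {"dx":-1.6,"dy":-3.5}
    - {"dx":-1.6,"dy":-3.5}
  claw: 8.7

```text
$.steps[0]: bad value
```

Emit:
move_arm:
  steps:
    - {"dx":-1.6,"dy":-3.4}
    - {"dx":-1.6,"dy":-3.4}
    - {"dx":-1.6,"dy":-3.4}
    - {"dx":-1.6,"dy":-3.4}
    - {"dx":-1.6,"dy":-3.4}
    - {"dx":-1.6,"dy":-3.4}
    - {"dx":-1.6,"dy":-3.4}
    - {"dx":-1.6,"dy":-3.4}
    - {"dx":-1.6,"dy":-3.4}
    - {"dx":-1.6,"dy":-3.4}
    - {"dx":-1.6,"dy":-3.4}
    - {}

```text
$.steps[0]: bad value
```

```bash
python3 - <<'E'
from h import *
s,p,R=st(); print(s["time"],p,R.round(3),s["joint_positions"])
snap("wrist","w1",scale=1.42)
E
```

```text
0.15 [0.14355649 0.60818998 0.40416905] [[-0.973  0.23  -0.   ]
 [ 0.23   0.973 -0.001]
 [-0.    -0.001 -1.   ]] [-1.36159076  0.33269165 -0.06469218  1.46072625  0.02158818  1.34990866
 -0.08849359]
```

View pics/w1.png

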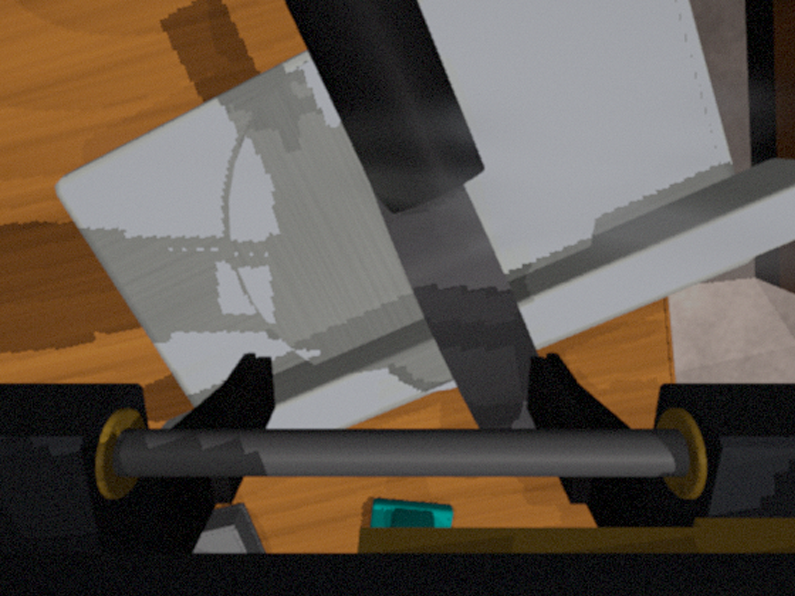

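Emit:
move_arm:
  steps:
    - {"dx":0,"dy":0,"dz":-2,"spin":-0.137}
    - {"dx":0,"dy":0,"dz":-2,"spin":-0.137}
    - {"dx":0,"dy":0,"dz":-2,"spin":-0.137}
    - {"dx":-2,"dy":-3.5,"dz":0,"spin":0}
    - {"dx":-2,"dy":-3.5,"dz":0,"spin":0}
    - {"dx":-2,"dy":-3.5,"dz":0,"spin":0}
    - {"dx":-2,"dy":-3.5,"dz":0,"spin":0}
    - {"dx":-2,"dy":-3.5,"dz":0,"spin":0}
    - {"dx":-2,"dy":-3.5,"dz":0,"spin":0}
    - {"dx":-2,"dy":-3.5,"dz":0,"spin":0}
    - {"dx":-2,"dy":-3.5,"dz":0,"spin":0}
    - {"dx":-2,"dy":-3.5,"dz":0,"spin":0}
  claw: 8.7
  squeeze: 40

```text
time: 1.4
ee_pos: [0.3776, 0.3289, 0.4648]
eef_rot: [-0.089, 0.996, 0.0, 0.0]
ft_force: [-0.1, 1.2, -0.2]
width: 0.087
grip_force: 0.0
```

Emit:
move_arm:
  steps:
    - {"dx":-2,"dy":-3.4,"dz":0,"spin":0}
    - {"dx":-2,"dy":-3.4,"dz":0,"spin":0}
    - {"dx":-2,"dy":-3.4,"dz":0,"spin":0}
    - {"dx":-2,"dy":-3.4,"dz":0,"spin":0}
    - {"dx":-2,"dy":-3.4,"dz":0,"spin":0}
    - {"dx":-2,"dy":-3.4,"dz":0,"spin":0}
    - {"dx":-2,"dy":-3.4,"dz":0,"spin":0}
    - {"dx":-2,"dy":-3.4,"dz":0,"spin":0}
    - {"dx":-2,"dy":-3.4,"dz":0,"spin":0}
    - {"dx":-2,"dy":-3.4,"dz":0,"spin":0}
    - {"dx":-2,"dy":-3.4,"dz":0,"spin":0}
    - {"dx":0,"dy":0,"dz":0,"spin":0}

```text
time: 2.6
ee_pos: [0.6615, -0.0036, 0.4634]
eef_rot: [-0.086, 0.996, -0.002, -0.001]
ft_force: [-0.7, -0.5, -0.5]
width: 0.0869
grip_force: 0.0
```

```bash
python3 - <<'E'
from h import *
s,p,R=st(); print(s["time"],p,R.round(3),s["joint_positions"])
snap("wrist","w2",scale=1.42)
E
```

```text
2.6 [ 0.66153561 -0.0035755   0.46336233] [[-0.985 -0.172 -0.001]
 [-0.172  0.985 -0.004]
 [ 0.002 -0.003 -1.   ]] [-0.3934298   0.41453989  0.47175372  1.28049511 -0.18101451  1.48990876
  1.80190387]
```

View pics/w2.png

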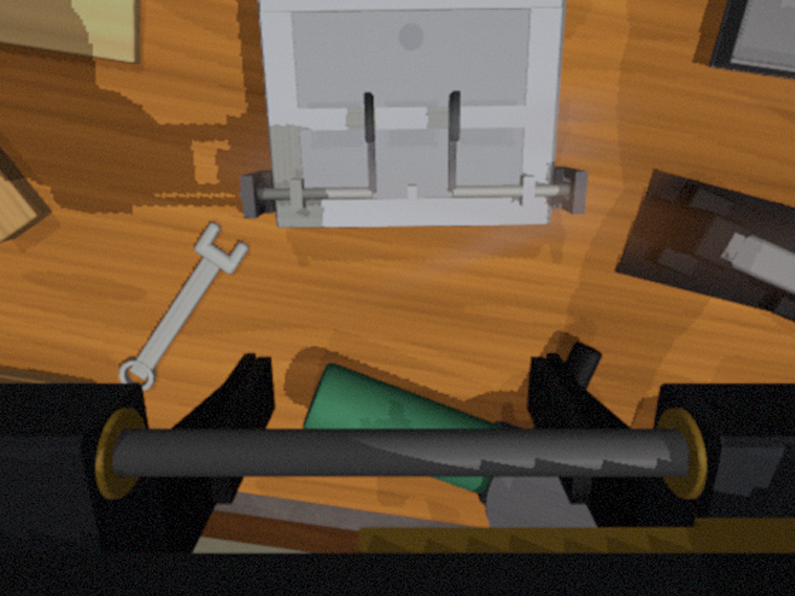

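The guard is seen square-on: tabs at (369,118) and (455,118), eyes at (256,194) and (574,190), spot at (411,37).

```bash
python3 - <<'E'
from h import *
def W(u,v,z): return w("w2",u/1.42,v/1.42,z)
sp=W(411,37,.03); L=W(574,190,.092); Rr=W(256,194,.092)
t1=W(369,93,.097);t1b=W(369,142,.097); t2=W(455,92,.097);t2b=W(455,141,.097)
d=(L-Rr)[:2]; print("eyes",L,Rr,np.hypot(*d),"yaw",np.degrees(np.arctan2(-d[0],d[1])))
# pins axis
p1=W(280,193,.074);p2=W(545,188,.074); e=(p2-p1)[:2]; print("pinyaw",np.degrees(np.arctan2(-e[0],e[1])), (p1+p2)/2)
print("spot",sp); print("tabs",t1,t1b,t2,t2b,(t1+t2+t1b+t2b)/4)
a=np.arctan2(-d[0],d[1]); x=np.array([np.cos(a),np.sin(a)])
print("die from spot",sp[:2]+.05*x,"from eyes",(L+Rr)[:2]/2-.055*x,"from tabs",((t1+t2+t1b+t2b)/4)[:2]-.006*x)
for n,q in dict(wl=(264,100),wr=(562,100)).items(): print(n,W(*q,.062))
E
```

```text
eyes [0.5966065  0.10133547 0.092     ] [ 0.63530976 -0.10496011  0.092     ] 0.20989475131782684 yaw 10.625783601710127
pinyaw 10.980338013498688 [ 0.61709585 -0.00291315  0.074     ]
spot [ 0.5151357  -0.02144946  0.03      ]
tabs [ 0.56097878 -0.040652    0.097     ] [ 0.58967237 -0.03616571  0.097     ] [0.55130225 0.01148062 0.097     ] [0.57971392 0.01734426 0.097     ] [ 0.57041683 -0.01199821  0.097     ]
die from spot [ 0.56427833 -0.01222977] from eyes [ 0.56190125 -0.01195397] from tabs [ 0.56451972 -0.01310457]
wl [ 0.57579007 -0.11292112  0.062     ]
wr [0.54089133 0.08717546 0.062     ]
```

Emit:
move_arm:
  steps:
    - {"dx":3.05,"dy":0.27,"dz":0,"spin":-0.015}
    - {"dx":3.05,"dy":0.27,"dz":0,"spin":0}
    - {"dx":3.05,"dy":0.26,"dz":0,"spin":0}
    - {"dx":0,"dy":0,"dz":4,"spin":0}
    - {"dx":0,"dy":0,"dz":4,"spin":0}
    - {"dx":0,"dy":0,"dz":4,"spin":0}
    - {"dx":0,"dy":0,"dz":3,"spin":0}
    - {"dx":0,"dy":0,"dz":0,"spin":0}
    - {"dx":0,"dy":0,"dz":0,"spin":0}

```text
time: 3.55
ee_pos: [0.5686, -0.007, 0.3157]
eef_rot: [-0.097, 0.995, 0.0, 0.0]
ft_force: [1.1, 0.0, 0.4]
width: 0.0868
grip_force: 0.0
```

```bash
python3 - <<'E'
from h import *
s,p,R=st(); print(s["time"],p,R.round(4))
snap("wrist","w3",scale=1.42)
for X in ([.5755,-.0415,.097],[.565,.0165,.097],[.5755,-.0415,.067],[.565,.0165,.067]): print(px("w3",X)*1.42)
E
```

```text
3.55 [ 0.56860399 -0.00704417  0.31565334] [[-9.810e-01 -1.939e-01  1.000e-04]
 [-1.939e-01  9.810e-01  3.000e-04]
 [-2.000e-04  3.000e-04 -1.000e+00]]
[311.03229641 343.35311354]
[455.69452205 345.43515016]
[321.5022236  318.18964074]
[449.08426712 320.06340627]
```

View pics/w3.png

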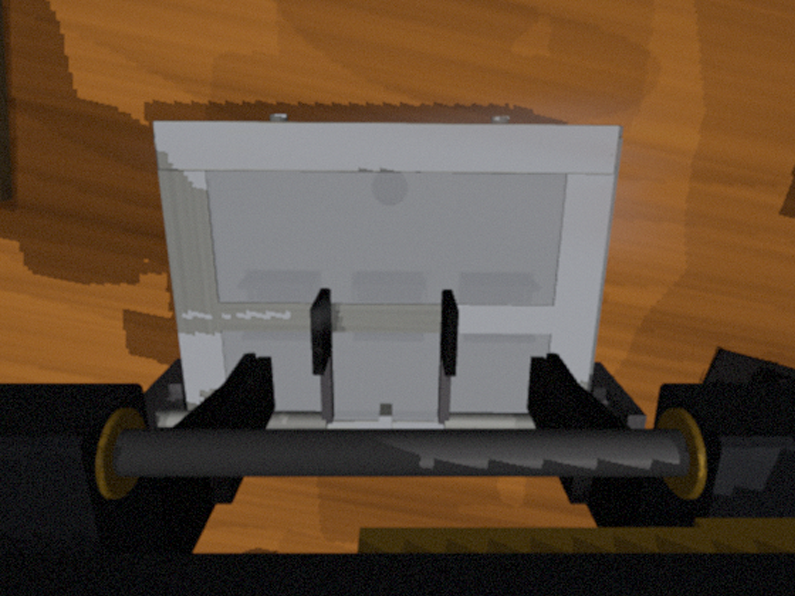

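Three bracket shapes show under the pane at (282,280), (390,280) and (500,280). The tabs' outer edges are at u 313 and 457, the spot is at (390,188), and the fingers are 15 px too far right.

```bash
python3 - <<'E'
from h import *
def W(u,v,z): return w("w3",u/1.42,v/1.42,z)
s,p,R=st()
def T(n,X): print(n,X.round(4),((X-p)@R).round(4))
T("spot",W(390,188,.03)); T("tabs far",(W(322,290,.097)+W(449,290,.097))/2); T("tabs near",(W(322,375,.097)+W(449,375,.097))/2)
T("outer",W(313,340,.097));T("outer",W(457,340,.097))
T("guard backL",W(155,122,.067));T("guard backR",W(620,126,.067))
E
```

```text
spot [ 0.5151 -0.0215  0.03  ] [ 0.0563 -0.0036  0.2865]
tabs far [ 0.5473 -0.016   0.097 ] [ 0.0235 -0.0044  0.2195]
tabs near [ 0.5836 -0.0091  0.097 ] [-0.0134 -0.0047  0.2196]
outer [ 0.5739 -0.0409  0.097 ] [ 0.0022 -0.034   0.2196]
outer [0.5626 0.0165 0.097 ] [0.0022 0.0245 0.2196]
guard backL [ 0.5036 -0.1218  0.067 ] [ 0.0869 -0.0998  0.2494]
guard backR [0.4679 0.067  0.067 ] [0.0854 0.0924 0.2494]
```

Emit:
move_arm:
  steps:
    - {"dx":0,"dy":-0.42,"dz":1,"spin":0.008}
    - {"dx":0,"dy":0,"dz":2,"spin":0}
    - {"dx":0,"dy":0,"dz":2,"spin":0}
    - {"dx":0,"dy":0,"dz":1.2,"spin":0}
    - {"dx":0,"dy":0,"dz":0,"spin":0}
    - {"dx":0,"dy":0,"dz":0,"spin":0}

```text
time: 4.2
ee_pos: [0.5698, -0.012, 0.2535]
eef_rot: [-0.093, 0.996, -0.0, 0.0]
ft_force: [0.0, -0.2, 0.9]
width: 0.0867
grip_force: 0.0
```

Emit:
move_arm:
  steps:
    - {"dx":0,"dy":0,"dz":0,"spin":0}
    - {"dx":0,"dy":0,"dz":0,"spin":0}
    - {"dx":0,"dy":0,"dz":0,"spin":0}
    - {"dx":0,"dy":0,"dz":0,"spin":0}
    - {"dx":0,"dy":0,"dz":0,"spin":0}
    - {"dx":0,"dy":0,"dz":0,"spin":0}
    - {"dx":0,"dy":0,"dz":0,"spin":0}
    - {"dx":0,"dy":0,"dz":0,"spin":0}
    - {"dx":0,"dy":0,"dz":0,"spin":0}
    - {"dx":0,"dy":0,"dz":0,"spin":0}
  claw: 0
  squeeze: 45

```text
time: 5.2
ee_pos: [0.5696, -0.012, 0.2531]
eef_rot: [-0.093, 0.996, -0.0, 0.0]
ft_force: [-0.9, -1.0, 5.1]
width: 0.0192
grip_force: 45.0
```

Emit:
move_arm:
  steps:
    - {"dx":0,"dy":0,"dz":-0.5,"spin":0}
    - {"dx":0,"dy":0,"dz":-1,"spin":0}
    - {"dx":0,"dy":0,"dz":-1.5,"spin":0}
    - {"dx":0,"dy":0,"dz":-2,"spin":0}
    - {"dx":0,"dy":0,"dz":-2,"spin":0}
    - {"dx":0,"dy":0,"dz":-2,"spin":0}
    - {"dx":0,"dy":0,"dz":-2,"spin":0}
    - {"dx":0,"dy":0,"dz":0,"spin":0}

```text
time: 6.0
ee_pos: [0.57, -0.0121, 0.3663]
eef_rot: [-0.093, 0.996, 0.0, 0.003]
ft_force: [0.9, -0.8, -2.6]
width: 0.0192
grip_force: 45.0
```

```bash
python3 - <<'E'
from h import *
s,p,R=st(); print(s["time"],p,s["width"],s["ft_force"])
for c in ("scene","top"): snap(c,c+"1",scale=1.42)
Y=np.radians(10.7); x=np.array([np.cos(Y),np.sin(Y)]); 
# target guard centre at board centre, yaw of tool choose 3deg
for yaw in (10.7,3):
    a=np.radians(yaw); print(yaw,[.472+.006*np.cos(a),-.356+.006*np.sin(a)], "spin",np.radians(10.7-yaw))
a=np.radians(3); Rt=np.array([[-np.cos(a),-np.sin(a)],[-np.sin(a),np.cos(a)]])
d=np.array([.478,-.3557])-p[:2]; print(d, Rt.T@d, R[:2,:2].T@d)
E
```

```text
6.0 [ 0.57003385 -0.01208071  0.36627674] 0.019246523973677578 [ 0.8645801  -0.76208188 -2.64106257]
10.7 [np.float64(0.47789567677926165), np.float64(-0.3548860003076865)] spin 0.0
3 [np.float64(0.4779917772085274), np.float64(-0.35568598426254233)] spin 0.13439035240356337
[-0.09203385 -0.34361929] [ 0.10989136 -0.33833169] [ 0.15400484 -0.32066539]
```

View pics/scene1.png

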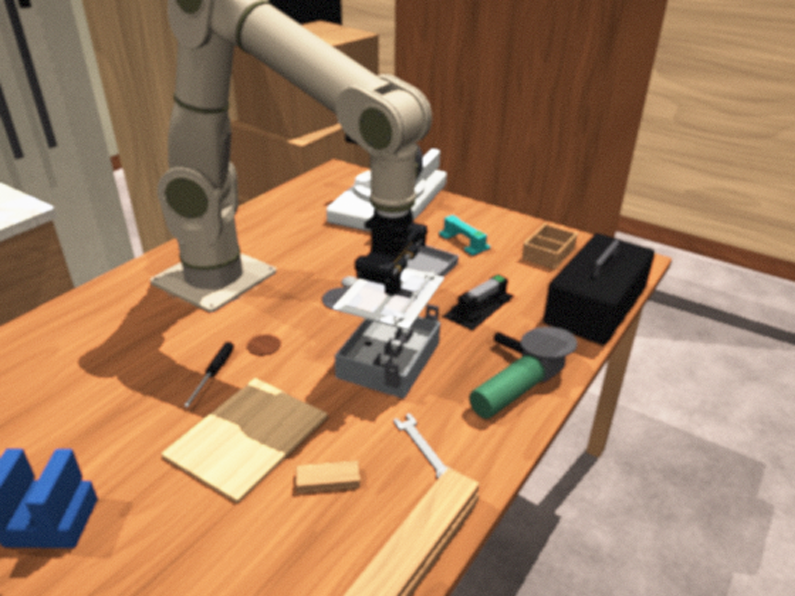

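The guard hangs level above the die. I'll carry it to the board.

Emit:
move_arm:
  steps:
    - {"dx":0,"dy":0,"dz":0,"spin":0.067}
    - {"dx":0,"dy":0,"dz":0,"spin":0.067}
    - {"dx":1,"dy":-3,"dz":0,"spin":0}
    - {"dx":1.2,"dy":-3.8,"dz":0,"spin":0}
    - {"dx":1.2,"dy":-3.8,"dz":0,"spin":0}
    - {"dx":1.2,"dy":-3.8,"dz":0,"spin":0}
    - {"dx":1.2,"dy":-3.8,"dz":0,"spin":0}
    - {"dx":1.2,"dy":-3.8,"dz":0,"spin":0}
    - {"dx":1.2,"dy":-3.8,"dz":0,"spin":0}
    - {"dx":1.2,"dy":-3.8,"dz":0,"spin":0}
    - {"dx":1.2,"dy":-3.1,"dz":0,"spin":0}
    - {"dx":0.4,"dy":-1.1,"dz":0,"spin":0}

```text
time: 7.3
ee_pos: [0.4747, -0.3586, 0.3616]
eef_rot: [-0.024, 1.0, -0.0, -0.001]
ft_force: [-1.2, -0.9, -3.2]
width: 0.0189
grip_force: 45.0
```

Emit:
move_arm:
  steps:
    - {"dx":0,"dy":0,"dz":2,"spin":0}
    - {"dx":0,"dy":0,"dz":2.5,"spin":0}
    - {"dx":0,"dy":0,"dz":2.5,"spin":0}
    - {"dx":0,"dy":0,"dz":2.5,"spin":0}
    - {"dx":0,"dy":0,"dz":2,"spin":0}
    - {"dx":0,"dy":0,"dz":1.5,"spin":0}
    - {"dx":0,"dy":0,"dz":1,"spin":0}
    - {"dx":0,"dy":0,"dz":0,"spin":0}
    - {"dx":0,"dy":0,"dz":0,"spin":0}

```text
time: 8.2
ee_pos: [0.4774, -0.3552, 0.2232]
eef_rot: [-0.026, 1.0, -0.0, 0.0]
ft_force: [0.1, -0.6, -2.4]
width: 0.0188
grip_force: 45.0
```

```bash
python3 - <<'E'
from h import *
s,p,R=st(); print(s["time"],p,R.round(3),s["width"],s["ft_force"])
snap("top","top2",scale=1.42)
E
```

```text
8.2 [ 0.47742969 -0.35520658  0.22316335] [[-0.999 -0.052  0.   ]
 [-0.052  0.999 -0.   ]
 [-0.    -0.    -1.   ]] 0.018759504688670412 [ 0.14055971 -0.56313357 -2.38958741]
```

View pics/top2.png

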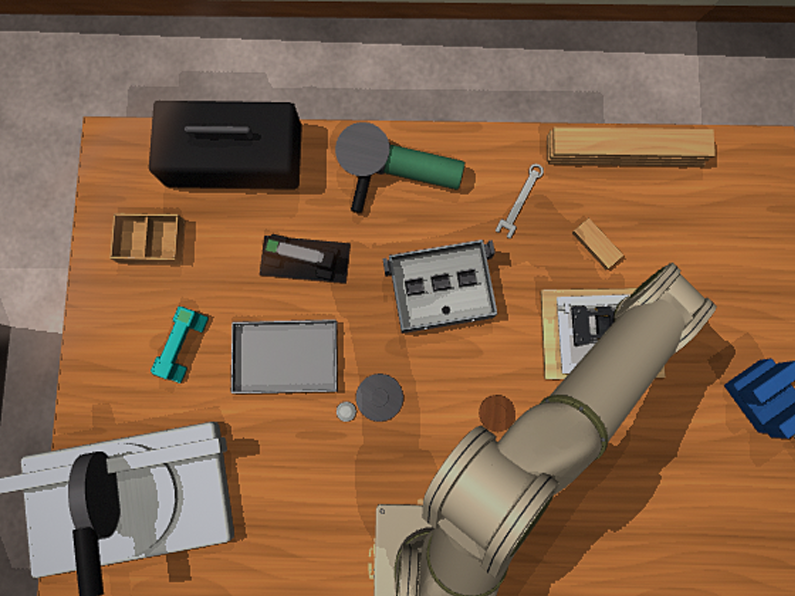

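Three brackets are in the die at (415,286), (441,281) and (467,277), and the guard is over the board. Lower and release.

Emit:
move_arm:
  steps:
    - {"dx":0,"dy":0,"dz":0.8,"spin":0}
    - {"dx":0,"dy":0,"dz":0.5,"spin":0}
    - {"dx":0,"dy":0,"dz":0.4,"spin":0}
    - {"dx":0,"dy":0,"dz":0.2,"spin":0}
    - {"dx":0,"dy":0,"dz":0.1,"spin":0}
    - {"dx":0,"dy":0,"dz":0,"spin":0}
    - {"dx":0,"dy":0,"dz":0,"spin":0}

```text
time: 8.95
ee_pos: [0.4771, -0.3551, 0.2031]
eef_rot: [-0.026, 1.0, 0.0, -0.0]
ft_force: [-4.2, 3.4, 5.2]
width: 0.0186
grip_force: 45.0
```

Emit:
move_arm:
  steps:
    - {"dx":0,"dy":0,"dz":0,"spin":0}
    - {"dx":0,"dy":0,"dz":0,"spin":0}
    - {"dx":0,"dy":0,"dz":0,"spin":0}
    - {"dx":0,"dy":0,"dz":0,"spin":0}
    - {"dx":0,"dy":0,"dz":0,"spin":0}
    - {"dx":0,"dy":0,"dz":0,"spin":0}
    - {"dx":0,"dy":0,"dz":0,"spin":0}
    - {"dx":0,"dy":0,"dz":0,"spin":0}
    - {"dx":0,"dy":0,"dz":0,"spin":0}
  claw: 8.7

```text
time: 9.85
ee_pos: [0.4775, -0.3549, 0.2026]
eef_rot: [-0.026, 1.0, 0.0, 0.0]
ft_force: [-0.2, 0.4, -0.0]
width: 0.0823
grip_force: 0.0
```

Emit:
move_arm:
  steps:
    - {"dx":0,"dy":0,"dz":-2,"spin":0}
    - {"dx":0,"dy":0,"dz":-4,"spin":0}
    - {"dx":0,"dy":0,"dz":-4,"spin":0}
    - {"dx":0,"dy":0,"dz":-4,"spin":0}
    - {"dx":0,"dy":0,"dz":-4,"spin":0}
    - {"dx":0,"dy":0,"dz":-4,"spin":0}
    - {"dx":0,"dy":0,"dz":0,"spin":0}

```text
time: 10.55
ee_pos: [0.4776, -0.3561, 0.4283]
eef_rot: [-0.026, 1.0, -0.002, 0.004]
ft_force: [-0.9, -1.2, 0.2]
width: 0.0872
grip_force: 0.0
```

```bash
python3 - <<'E'
from h import *
s,p,R=st(); print(s["time"],p,np.round(s["joint_positions"],2))
def W(u,v,z): return w("top2",u/1.42,v/1.42,z)
h=W(272,245,.055);e=W(333,265,.055); print(h,e,W(303,255,.05), np.degrees(np.arctan2(*(h-e)[1::-1])))
for q in [(415,286),(441,281),(467,277)]: print(W(*q,.05))
E
```

```text
10.55 [ 0.47764789 -0.35605909  0.42828481] [ 0.    0.29  0.7   1.54 -0.19  1.37  2.34]
[0.64086067 0.34358806 0.055     ] [0.60010739 0.2134923  0.055     ] [0.62153035 0.27800319 0.05      ] 72.6065202020413
[0.55937151 0.04109656 0.05      ]
[ 0.57093863 -0.01305184  0.05      ]
[ 0.58039412 -0.06727938  0.05      ]
```

Emit:
move_arm:
  steps:
    - {"dx":-1.25,"dy":4.6,"dz":0,"spin":0}
    - {"dx":-1.25,"dy":4.6,"dz":0,"spin":0}
    - {"dx":-1.25,"dy":4.6,"dz":0,"spin":0}
    - {"dx":-1.25,"dy":4.6,"dz":0,"spin":0}
    - {"dx":-1.25,"dy":4.6,"dz":0,"spin":0}
    - {"dx":-1.25,"dy":4.6,"dz":0,"spin":0}
    - {"dx":-1.25,"dy":4.6,"dz":0,"spin":0}
    - {"dx":-1.25,"dy":4.6,"dz":0,"spin":0}
    - {"dx":-1.25,"dy":4.6,"dz":0,"spin":0}
    - {"dx":-1.25,"dy":4.6,"dz":0,"spin":0}
    - {"dx":-1.25,"dy":4.6,"dz":0,"spin":0}
    - {"dx":-1.25,"dy":4.5,"dz":0,"spin":0}

```text
time: 11.75
ee_pos: [0.5983, 0.2052, 0.422]
eef_rot: [-0.026, 1.0, 0.0, -0.0]
ft_force: [0.2, 0.3, 0.0]
width: 0.0868
grip_force: 0.0
```

Emit:
move_arm:
  steps:
    - {"dx":0,"dy":0,"dz":0,"spin":0.148}
    - {"dx":0,"dy":0,"dz":0,"spin":0.148}
    - {"dx":0,"dy":0,"dz":0,"spin":0.148}
    - {"dx":0,"dy":0,"dz":0,"spin":0.148}
    - {"dx":0,"dy":0,"dz":0,"spin":0.148}
    - {"dx":0,"dy":0,"dz":0,"spin":0.148}
    - {"dx":0,"dy":0,"dz":0,"spin":0.148}
    - {"dx":0,"dy":0,"dz":0,"spin":0.148}
    - {"dx":0,"dy":0,"dz":0,"spin":0.148}
    - {"dx":0,"dy":0,"dz":0,"spin":0.148}
    - {"dx":0,"dy":0,"dz":0,"spin":0.148}
    - {"dx":0,"dy":0,"dz":0,"spin":0.148}

```text
time: 12.95
ee_pos: [0.5982, 0.2031, 0.422]
eef_rot: [0.761, 0.649, -0.0, -0.0]
ft_force: [-0.7, -0.4, -0.4]
width: 0.0868
grip_force: 0.0
```

Emit:
move_arm:
  steps:
    - {"dx":0,"dy":0,"dz":0,"spin":0.148}
    - {"dx":0,"dy":0,"dz":0,"spin":0}
    - {"dx":0,"dy":0,"dz":0,"spin":0}

```text
time: 13.25
ee_pos: [0.5982, 0.2031, 0.4222]
eef_rot: [0.804, 0.595, -0.0, -0.0]
ft_force: [0.6, -0.4, 0.3]
width: 0.0866
grip_force: 0.0
```

```bash
python3 - <<'E'
from h import *
s,p,R=st(); print(s["time"],p,R.round(3),np.round(s["joint_positions"],2))
snap("wrist","w4",scale=1.42)
E
```

```text
13.25 [0.59816417 0.20313708 0.42222215] [[ 0.292  0.956 -0.   ]
 [ 0.956 -0.292 -0.   ]
 [-0.    -0.    -1.   ]] [-0.89  0.38  0.66  1.45 -0.24  1.39 -0.52]
```

View pics/w4.png

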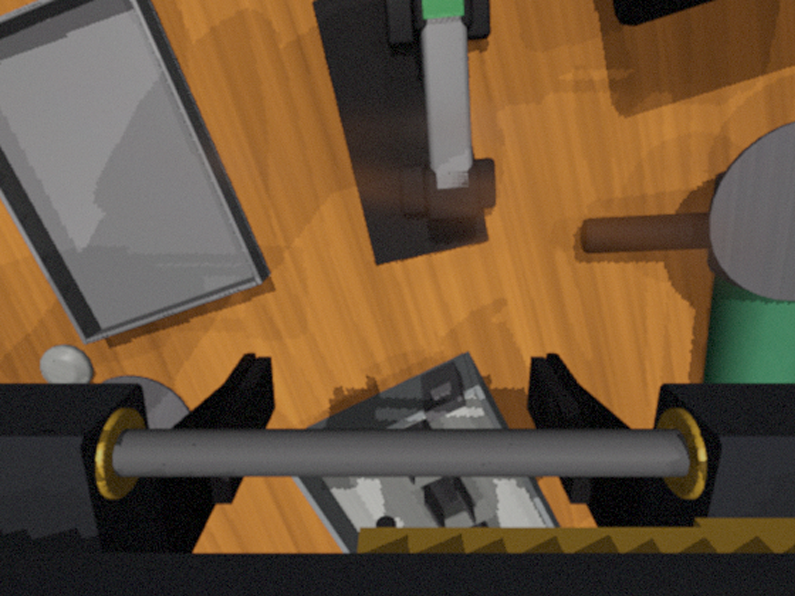

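Thermometer seen with head up: its grey handle runs (446,22) to (450,175) and the heel is around (460,200).

```bash
python3 - <<'E'
from h import *
def W(u,v,z): return w("w4",u/1.42,v/1.42,z)
s,p,R=st()
for n,q in dict(headend=(445,22,.055),heelend=(449.5,187,.055),heelface=(449.5,165,.055),heelfootL=(402,165,.015),heelfootR=(494,160,.015),L1=(421,30,.055),R1=(469,30,.055),L2=(428,165,.055),R2=(470,165,.055),footL=(390,42,.015),footR=(488,36,.015)).items():
    X=W(*q); print(n,X.round(4),((X-p)@R).round(4))
def P(*c,z): 
    X=np.array([W(*q,z) for q in c]); print(X.round(3))
P((315,3),(377,264),(487,240),z=.003)
P((133,-6),(267,280),(90,340),z=.028)
E
```

```text
headend [0.6646 0.334  0.055 ] [0.1447 0.0253 0.3673]
heelend [0.6414 0.2399 0.055 ] [0.0479 0.0307 0.3673]
heelface [0.6451 0.2533 0.055 ] [0.0618 0.0303 0.3673]
heelfootL [0.6153 0.2599 0.015 ] [ 0.0595 -0.      0.4073]
heelfootR [0.6792 0.2441 0.015 ] [0.063  0.0657 0.4073]
L1 [0.6497 0.3341 0.055 ] [0.1404 0.0111 0.3673]
R1 [0.6771 0.3257 0.055 ] [0.1404 0.0398 0.3673]
L2 [0.6319 0.2574 0.055 ] [0.0618 0.0165 0.3673]
R2 [0.6577 0.2495 0.055 ] [0.0618 0.0435 0.3673]
footL [0.631  0.3391 0.015 ] [ 0.1398 -0.0082  0.4073]
footR [0.6948 0.3235 0.015 ] [0.1434 0.0574 0.4073]
[[0.59  0.379 0.003]
 [0.575 0.193 0.003]
 [0.661 0.186 0.003]]
[[0.483 0.411 0.028]
 [0.496 0.211 0.028]
 [0.349 0.206 0.028]]
```

The thermometer has been knocked a few cm aside; I measured it as it stands now. Grasping it.

Emit:
move_arm:
  steps:
    - {"dx":3.4,"dy":0.95,"dz":0,"spin":0}
    - {"dx":3.4,"dy":0.95,"dz":0,"spin":0}
    - {"dx":3.3,"dy":0.9,"dz":0,"spin":0}
    - {"dx":0,"dy":0,"dz":2,"spin":-0.055}
    - {"dx":0,"dy":0,"dz":4,"spin":0}
    - {"dx":0,"dy":0,"dz":4,"spin":0}
    - {"dx":0,"dy":0,"dz":4,"spin":0}
    - {"dx":0,"dy":0,"dz":3,"spin":0}
    - {"dx":0,"dy":0,"dz":2,"spin":0}
    - {"dx":0,"dy":0,"dz":1.5,"spin":0}
    - {"dx":0,"dy":0,"dz":0.7,"spin":0}
    - {"dx":0,"dy":0,"dz":0,"spin":0}

```text
time: 14.5
ee_pos: [0.6549, 0.2911, 0.2103]
eef_rot: [0.788, 0.615, -0.0, -0.0]
ft_force: [-0.5, 0.2, -0.2]
width: 0.0867
grip_force: 0.0
```

```bash
python3 - <<'E'
from h import *
s,p,R=st(); print(s["time"],p,R.round(3),np.round(s["joint_positions"],2), s["ft_force"])
snap("wrist","w5",scale=1.42)
E
```

```text
14.5 [0.65487881 0.29106568 0.21025222] [[ 0.243  0.97  -0.001]
 [ 0.97  -0.243 -0.   ]
 [-0.    -0.001 -1.   ]] [-0.84  0.74  0.54  1.4  -0.4   1.11 -0.48] [-0.50331957  0.20658881 -0.2448906 ]
```

View pics/w5.png

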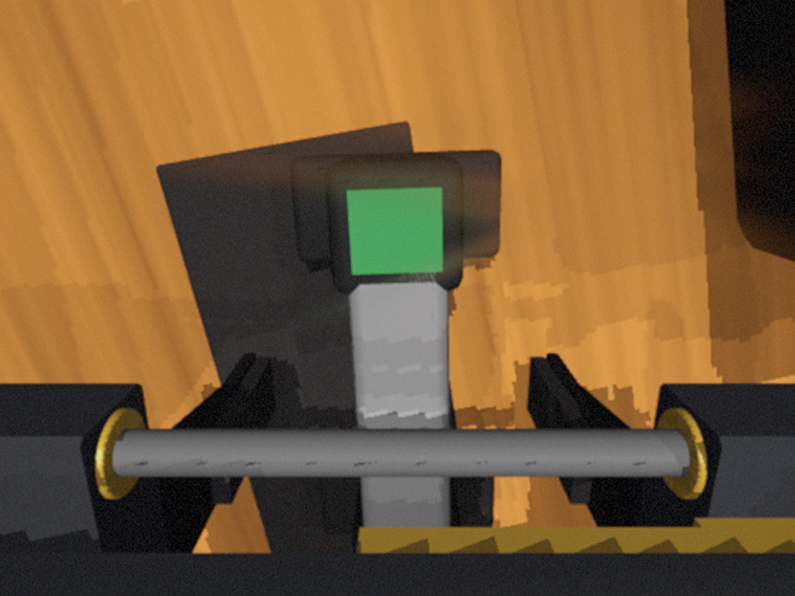

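The fingers straddle the handle at (400,400), well aligned, with the head at (395,230). Closing.

Emit:
move_arm:
  steps:
    - {"dx":0,"dy":0,"dz":0.3,"spin":0}
    - {"dx":0,"dy":0,"dz":0,"spin":0}
    - {"dx":0,"dy":0,"dz":0,"spin":0}
    - {"dx":0,"dy":0,"dz":0,"spin":0}
    - {"dx":0,"dy":0,"dz":0,"spin":0}
    - {"dx":0,"dy":0,"dz":0,"spin":0}
    - {"dx":0,"dy":0,"dz":0,"spin":0}
    - {"dx":0,"dy":0,"dz":0,"spin":0}
    - {"dx":0,"dy":0,"dz":0,"spin":0}
  claw: 0
  squeeze: 35

```text
time: 15.45
ee_pos: [0.655, 0.2911, 0.2078]
eef_rot: [0.789, 0.615, 0.0, -0.0]
ft_force: [0.5, -0.3, -0.1]
width: 0.0275
grip_force: 34.6
```

```bash
python3 - <<'E'
from h import *
s,p,R=st(); print(s["time"],p,s["width"])
c=imaging.camera("wrist"); np.savez("pics/w6.npz",K=c["camera_matrix"],R=c["R"],t=c["t"])
g=c["img"].astype(int); m=((g[:,:,1]-g[:,:,0]>60)&(g[:,:,1]-g[:,:,2]>60)).astype(np.uint8)
n,l,sx,ce=cv2.connectedComponentsWithStats(m); k=1+np.argmax(sx[1:,4]); print(sx[k],ce[k])
X=w("w6",*ce[k],.055); print(X,((X-p)@R).round(4))
X=w("w5",400/1.42,290/1.42,.055);print(((X-p)@R).round(4))
a=np.arctan2(R[1,0],R[0,0]); print("tool x angle",np.degrees(a))
E
```

```text
15.45 [0.65496214 0.29111861 0.20776726] 0.027488782548671462
[ 244  134   68   61 3861] [277.67728568 163.28956229]
[0.66652435 0.34806832 0.055     ] [ 0.058  -0.0027  0.1528]
[ 0.0417 -0.0014  0.1528]
tool x angle 75.90327246145951
```

Emit:
move_arm:
  steps:
    - {"dx":0,"dy":0,"dz":-1,"spin":0}
    - {"dx":0,"dy":0,"dz":-2,"spin":0}
    - {"dx":0,"dy":0,"dz":-3,"spin":0}
    - {"dx":0,"dy":0,"dz":-3.5,"spin":0}
    - {"dx":0,"dy":0,"dz":-3.5,"spin":0}
    - {"dx":0,"dy":0,"dz":-2,"spin":0}
    - {"dx":0,"dy":0,"dz":-1,"spin":0}
    - {"dx":-1.5,"dy":-0.2,"dz":0,"spin":0}
    - {"dx":-3,"dy":-0.4,"dz":0,"spin":0}
    - {"dx":-3.5,"dy":-0.6,"dz":0,"spin":0}
    - {"dx":-3.5,"dy":-0.6,"dz":0,"spin":0}
    - {"dx":-3.5,"dy":-0.6,"dz":0,"spin":0}

```text
time: 16.7
ee_pos: [0.5941, 0.1502, 0.367]
eef_rot: [0.788, 0.615, -0.001, -0.0]
ft_force: [0.7, -0.4, -2.3]
width: 0.0274
grip_force: 34.7
```

Emit:
move_arm:
  steps:
    - {"dx":-3.5,"dy":-0.6,"dz":0,"spin":0}
    - {"dx":-3.5,"dy":-0.6,"dz":0,"spin":0}
    - {"dx":-3.5,"dy":-0.6,"dz":0,"spin":0}
    - {"dx":-3.5,"dy":-0.6,"dz":0,"spin":0}
    - {"dx":-3.5,"dy":-0.5,"dz":0,"spin":0}
    - {"dx":-3,"dy":-0.4,"dz":0.4,"spin":0}
    - {"dx":-2.4,"dy":-0.3,"dz":1,"spin":0}
    - {"dx":-1,"dy":0,"dz":1,"spin":0}
    - {"dx":0,"dy":0,"dz":1,"spin":0}
    - {"dx":0,"dy":0,"dz":0,"spin":0}
    - {"dx":0,"dy":0,"dz":0,"spin":0}

```text
time: 17.8
ee_pos: [0.5025, -0.0701, 0.3334]
eef_rot: [0.788, 0.616, -0.0, -0.0]
ft_force: [-0.2, 0.4, -2.3]
width: 0.0279
grip_force: 34.7
```

```bash
python3 - <<'E'
from h import *
s,p,R=st(); print(s["time"],p,R.round(3),s["width"])
c=snap("wrist","w7",scale=1.42)
g=c["img"].astype(int); m=((g[:,:,1]-g[:,:,0]>60)&(g[:,:,1]-g[:,:,2]>60)).astype(np.uint8)
n,l,sx,ce=cv2.connectedComponentsWithStats(m); k=1+np.argmax(sx[1:,4]); print(sx[k],ce[k])
d=p+R@np.array([.057,-.001,.204]); print("lens est",d, "spot err in tool",R.T@(np.array([.5151,-.0215,.03])-d))
print("spot px",px("w7",[.5151,-.0215,.03])*1.42)
E
```

```text
17.8 [ 0.50245059 -0.07012345  0.3334027 ] [[ 0.242  0.97  -0.001]
 [ 0.97  -0.242 -0.   ]
 [-0.    -0.001 -1.   ]] 0.027852125061585496
[ 245  143   66   51 1845] [272.93766938 168.82872629]
lens est [ 0.51508277 -0.01462801  0.12937652] spot err in tool [-0.00661702  0.00175255  0.09937837]
spot px [403.85507082 194.48144558]
```

View pics/w7.png

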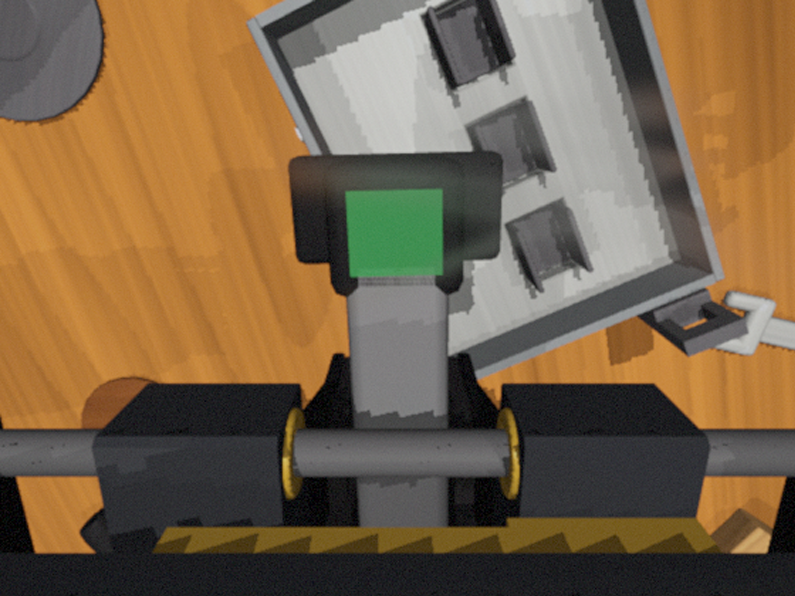

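The spot is hidden directly under the head (395,230), as intended, and the three brackets are at (468,42), (512,140) and (548,243). Small correction, then hold.

Emit:
move_arm:
  steps:
    - {"dx":-0.3,"dy":0.1,"dz":0,"spin":0}
    - {"dx":-0.3,"dy":0.1,"dz":0,"spin":0}
    - {"dx":0,"dy":0,"dz":0,"spin":0}
    - {"dx":0,"dy":0,"dz":0,"spin":0}
    - {"dx":0,"dy":0,"dz":0,"spin":0}
    - {"dx":0,"dy":0,"dz":0,"spin":0}
    - {"dx":0,"dy":0,"dz":0,"spin":0}
    - {"dx":0,"dy":0,"dz":0,"spin":0}
    - {"dx":0,"dy":0,"dz":0,"spin":0}
    - {"dx":0,"dy":0,"dz":0,"spin":0}
    - {"dx":0,"dy":0,"dz":0,"spin":0}
    - {"dx":0,"dy":0,"dz":0,"spin":0}

```text
time: 19.05
ee_pos: [0.5025, -0.0779, 0.3337]
eef_rot: [0.789, 0.615, 0.0, -0.0]
ft_force: [0.0, -0.2, -2.2]
width: 0.0275
grip_force: 34.7
```

Emit:
move_arm:
  steps:
    - {"dx":0,"dy":0,"dz":0,"spin":0}
    - {"dx":0,"dy":0,"dz":0,"spin":0}
    - {"dx":0,"dy":0,"dz":0,"spin":0}
    - {"dx":0,"dy":0,"dz":0,"spin":0}
    - {"dx":0,"dy":0,"dz":0,"spin":0}
    - {"dx":0,"dy":0,"dz":0,"spin":0}
    - {"dx":0,"dy":0,"dz":0,"spin":0}
    - {"dx":0,"dy":0,"dz":0,"spin":0}
    - {"dx":0,"dy":0,"dz":0,"spin":0}
    - {"dx":0,"dy":0,"dz":0,"spin":0}
    - {"dx":0,"dy":0,"dz":0,"spin":0}
    - {"dx":0,"dy":0,"dz":0,"spin":0}

```text
time: 20.25
ee_pos: [0.5025, -0.0779, 0.3337]
eef_rot: [0.789, 0.615, 0.0, -0.0]
ft_force: [-0.0, 0.1, -2.0]
width: 0.0279
grip_force: 34.7
```

```bash
python3 - <<'E'
from h import *
s,p,R=st(); print(s["time"],p,R.round(3),s["width"])
d=p+R@np.array([.057,-.001,.204]); print("spot err in tool",R.T@(np.array([.5151,-.0215,.03])-d))
# thermo put back: mat centre & yaw from w4 + top0
print(px("w4",[.625,.28,.003])*1.42)
E
```

```text
20.25 [ 0.50248344 -0.07785859  0.33370205] [[ 0.244  0.97  -0.   ]
 [ 0.97  -0.244  0.   ]
 [ 0.    -0.    -1.   ]] 0.027859340752734826
spot err in tool [ 0.00070513 -0.00047272  0.09970768]
[406.63724754 132.82926242]
```

Emit:
move_arm:
  steps:
    - {"dx":0,"dy":0,"dz":-1.5,"spin":0}
    - {"dx":1,"dy":0.1,"dz":-1.5,"spin":0}
    - {"dx":2.5,"dy":0.2,"dz":-0.5,"spin":0}
    - {"dx":3.7,"dy":0.3,"dz":0,"spin":0}
    - {"dx":3.7,"dy":0.3,"dz":0,"spin":0}
    - {"dx":3.7,"dy":0.3,"dz":0,"spin":0}
    - {"dx":3.7,"dy":0.3,"dz":0,"spin":0}
    - {"dx":3.7,"dy":0.3,"dz":0,"spin":0}
    - {"dx":3.7,"dy":0.3,"dz":0,"spin":0}
    - {"dx":3.7,"dy":0.3,"dz":0,"spin":0}
    - {"dx":3.5,"dy":0.3,"dz":0,"spin":0}
    - {"dx":2.8,"dy":0.3,"dz":0,"spin":0}

```text
time: 21.45
ee_pos: [0.6186, 0.2638, 0.3681]
eef_rot: [0.788, 0.616, -0.0, -0.0]
ft_force: [0.1, -0.3, -1.5]
width: 0.028
grip_force: 34.7
```

Emit:
move_arm:
  steps:
    - {"dx":2,"dy":0.15,"dz":0,"spin":0}
    - {"dx":0,"dy":0,"dz":0,"spin":-0.06}
    - {"dx":0,"dy":0,"dz":1.5,"spin":-0.06}
    - {"dx":0,"dy":0,"dz":3,"spin":0}
    - {"dx":0,"dy":0,"dz":3,"spin":0}
    - {"dx":0,"dy":0,"dz":3,"spin":0}
    - {"dx":0,"dy":0,"dz":2,"spin":0}
    - {"dx":0,"dy":0,"dz":1,"spin":0}
    - {"dx":0,"dy":0,"dz":0,"spin":0}
    - {"dx":0,"dy":0,"dz":0,"spin":0}

```text
time: 22.45
ee_pos: [0.6253, 0.2802, 0.2348]
eef_rot: [0.75, 0.661, 0.001, 0.0]
ft_force: [0.2, 0.4, -1.1]
width: 0.0274
grip_force: 34.7
```

Emit:
move_arm:
  steps:
    - {"dx":0,"dy":0,"dz":1,"spin":0}
    - {"dx":0,"dy":0,"dz":0.8,"spin":0}
    - {"dx":0,"dy":0,"dz":0.5,"spin":0}
    - {"dx":0,"dy":0,"dz":0.2,"spin":0}
    - {"dx":0,"dy":0,"dz":0.1,"spin":0}
    - {"dx":0,"dy":0,"dz":0,"spin":0}
    - {"dx":0,"dy":0,"dz":0,"spin":0}

```text
time: 23.15
ee_pos: [0.625, 0.2801, 0.208]
eef_rot: [0.75, 0.661, 0.0, 0.0]
ft_force: [-1.0, -0.8, -1.6]
width: 0.0279
grip_force: 34.7
```

Emit:
move_arm:
  steps:
    - {"dx":0,"dy":0,"dz":0,"spin":0}
    - {"dx":0,"dy":0,"dz":0,"spin":0}
    - {"dx":0,"dy":0,"dz":0,"spin":0}
    - {"dx":0,"dy":0,"dz":0,"spin":0}
    - {"dx":0,"dy":0,"dz":0,"spin":0}
    - {"dx":0,"dy":0,"dz":0,"spin":0}
    - {"dx":0,"dy":0,"dz":0,"spin":0}
    - {"dx":0,"dy":0,"dz":0,"spin":0}
  claw: 8.7

```text
time: 23.95
ee_pos: [0.6249, 0.2801, 0.2078]
eef_rot: [0.75, 0.661, 0.0, -0.0]
ft_force: [-0.2, 0.3, -0.6]
width: 0.0826
grip_force: 0.0
```

Emit:
move_arm:
  steps:
    - {"dx":0,"dy":0,"dz":-2,"spin":0}
    - {"dx":0,"dy":0,"dz":-4,"spin":0}
    - {"dx":0,"dy":0,"dz":-4,"spin":0}
    - {"dx":0,"dy":0,"dz":-4,"spin":0}
    - {"dx":0,"dy":0,"dz":-4,"spin":0}
    - {"dx":0,"dy":0,"dz":0,"spin":0}

```text
time: 24.55
ee_pos: [0.6259, 0.2798, 0.3944]
eef_rot: [0.75, 0.661, 0.005, 0.001]
ft_force: [0.0, 0.4, 0.1]
width: 0.087
grip_force: 0.0
```

```bash
python3 - <<'E'
from h import *
s,p,R=st(); print(s["time"],p,R.round(3),np.round(s["joint_positions"],2))
# plan for bracket look: tool yaw psi=-79.3 => x axis=(-cos,-sin)
Y=np.radians(10.7); ex=np.array([np.cos(Y),np.sin(Y)]); ey=np.array([-np.sin(Y),np.cos(Y)])
D=np.array([.5642,-.0122])
for k in (-1,0,1): print(k,D+.01*ex+.056*k*ey)
print("tool ang",np.degrees(np.arctan2(R[1,0],R[0,0])),"want",100.7)
E
```

```text
24.55 [0.62589581 0.27981742 0.39435814] [[ 0.126  0.992  0.008]
 [ 0.992 -0.126  0.004]
 [ 0.005  0.008 -1.   ]] [-0.88  0.52  0.59  1.33 -0.28  1.37 -0.43]
-1 [ 0.58442346 -0.06536965]
0 [ 0.57402613 -0.01034333]
1 [0.5636288  0.04468298]
tool ang 82.76782573010821 want 100.7
```

Emit:
move_arm:
  steps:
    - {"dx":0,"dy":0,"dz":0,"spin":-0.104}
    - {"dx":0,"dy":0,"dz":0,"spin":-0.104}
    - {"dx":-1.5,"dy":-0.45,"dz":0,"spin":-0.105}
    - {"dx":-3.6,"dy":-1.1,"dz":0,"spin":0}
    - {"dx":-3.6,"dy":-1.1,"dz":0,"spin":0}
    - {"dx":-3.6,"dy":-1.1,"dz":0,"spin":0}
    - {"dx":-3.6,"dy":-1.1,"dz":0,"spin":0}
    - {"dx":-3.6,"dy":-1.1,"dz":0,"spin":0}
    - {"dx":-3.6,"dy":-1.1,"dz":0,"spin":0}
    - {"dx":-3.6,"dy":-1.1,"dz":0,"spin":0}
    - {"dx":-3.6,"dy":-1.1,"dz":0,"spin":0}
    - {"dx":-3.5,"dy":-1.1,"dz":0,"spin":0}

```text
time: 25.75
ee_pos: [0.5839, -0.0726, 0.3875]
eef_rot: [0.638, 0.77, 0.0, -0.0]
ft_force: [0.6, -0.4, -0.6]
width: 0.0868
grip_force: 0.0
```

Emit:
move_arm:
  steps:
    - {"dx":-0.7,"dy":-0.1,"dz":0,"spin":0}
    - {"dx":0,"dy":0,"dz":0,"spin":0}
    - {"dx":0,"dy":0,"dz":0,"spin":0}
  squeeze: 25
  claw: 6

```text
time: 26.05
ee_pos: [0.5849, -0.0767, 0.3874]
eef_rot: [0.637, 0.77, 0.0, -0.0]
ft_force: [0.3, 0.7, -0.0]
width: 0.0703
grip_force: 0.0
```

```bash
python3 - <<'E'
from h import *
s,p,R=st(); print(s["time"],p,R.round(3),np.round(s["joint_positions"],2))
snap("wrist","w8",scale=1.42)
for X in ([.5844,-.0654,.05],[.5740,-.0103,.05],[.5636,.0447,.05],[.5151,-.0215,.03]): print(px("w8",X)*1.42)
E
```

```text
26.05 [ 0.58493999 -0.07666022  0.38739661] [[-0.187  0.982 -0.   ]
 [ 0.982  0.187  0.001]
 [ 0.001 -0.    -1.   ]] [-0.5   0.3   0.68  1.61 -0.2   1.29  0.4 ]
[404.03975317 253.51105592]
[404.41417141 159.84177862]
[404.79694107  55.7098871 ]
[307.76347619 158.15542649]
```

View pics/w8.png

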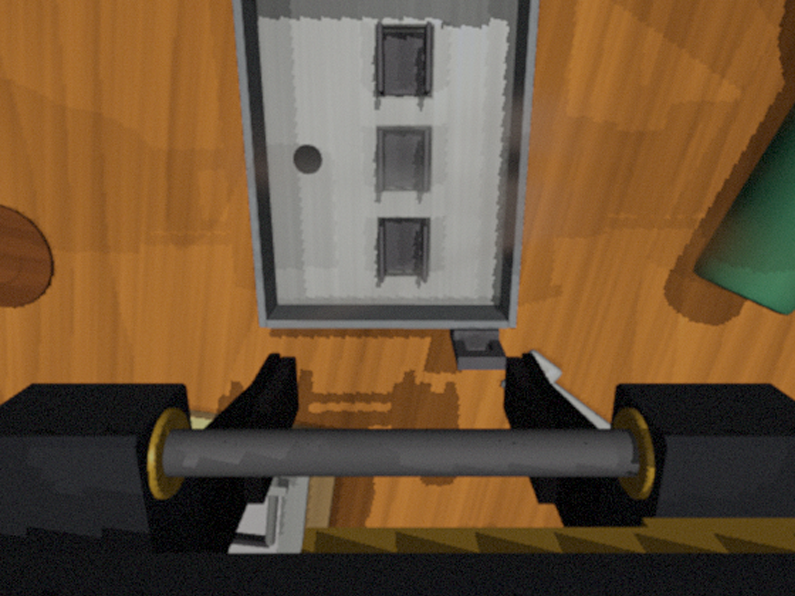

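The spot (308,158) lands exactly on prediction. The brackets at (404,60), (404,158) and (404,247) match too, so the die frame is good. Grasping the nearest one.

Emit:
move_arm:
  steps:
    - {"dx":1.1,"dy":0.15,"dz":2,"spin":0}
    - {"dx":0,"dy":0,"dz":4,"spin":0}
    - {"dx":0,"dy":0,"dz":4,"spin":0}
    - {"dx":0,"dy":0,"dz":2,"spin":0}
    - {"dx":0,"dy":0,"dz":1.5,"spin":0}
    - {"dx":0,"dy":0,"dz":0,"spin":0}
    - {"dx":0,"dy":0,"dz":0,"spin":0}
  claw: 6

```text
time: 26.8
ee_pos: [0.5846, -0.0665, 0.2535]
eef_rot: [0.638, 0.77, 0.0, 0.0]
ft_force: [1.0, -0.3, 1.2]
width: 0.06
grip_force: 0.0
```

```bash
python3 - <<'E'
from h import *
s,p,R=st(); print(s["time"],p,R.round(3),s["width"], R.T@(np.array([.5844,-.0654,.216])-p))
E
```

```text
26.8 [ 0.58460869 -0.06646567  0.25353483] [[-0.187  0.982  0.001]
 [ 0.982  0.187  0.   ]
 [-0.     0.001 -1.   ]] 0.05996098455196121 [ 1.08815864e-03 -4.06195141e-05  3.75347427e-02]
```

Emit:
move_arm:
  steps:
    - {"dx":0.1,"dy":0,"dz":1.5,"spin":0}
    - {"dx":0,"dy":0,"dz":1.2,"spin":0}
    - {"dx":0,"dy":0,"dz":0.7,"spin":0}
    - {"dx":0,"dy":0,"dz":0.3,"spin":0}
    - {"dx":0,"dy":0,"dz":0,"spin":0}
    - {"dx":0,"dy":0,"dz":0,"spin":0}

```text
time: 27.4
ee_pos: [0.5841, -0.0661, 0.216]
eef_rot: [0.638, 0.77, 0.0, 0.0]
ft_force: [0.2, 0.4, -0.1]
width: 0.0603
grip_force: 0.0
```

Emit:
move_arm:
  steps:
    - {"dx":0,"dy":0,"dz":0,"spin":0}
    - {"dx":0,"dy":0,"dz":0,"spin":0}
    - {"dx":0,"dy":0,"dz":0,"spin":0}
    - {"dx":0,"dy":0,"dz":0,"spin":0}
    - {"dx":0,"dy":0,"dz":0,"spin":0}
    - {"dx":0,"dy":0,"dz":0,"spin":0}
  claw: 0
  squeeze: 25

```text
time: 28.0
ee_pos: [0.584, -0.0659, 0.2158]
eef_rot: [0.638, 0.77, 0.0, 0.0]
ft_force: [-0.0, 0.4, -0.0]
width: 0.0301
grip_force: 25.0
```

Emit:
move_arm:
  steps:
    - {"dx":0,"dy":0,"dz":-0.5,"spin":0}
    - {"dx":0,"dy":0,"dz":-1,"spin":0}
    - {"dx":0,"dy":0,"dz":-2,"spin":0}
    - {"dx":0,"dy":0,"dz":-3,"spin":0}
    - {"dx":0,"dy":0,"dz":-3,"spin":0}
    - {"dx":0,"dy":0,"dz":-2,"spin":0}
    - {"dx":0,"dy":0,"dz":0,"spin":0}

```text
time: 28.7
ee_pos: [0.5846, -0.0665, 0.3345]
eef_rot: [0.638, 0.77, 0.002, 0.002]
ft_force: [0.1, -1.2, -0.4]
width: 0.0299
grip_force: 25.0
```

Emit:
move_arm:
  steps:
    - {"dx":1.5,"dy":-0.4,"dz":0,"spin":0}
    - {"dx":3.5,"dy":-1.1,"dz":0,"spin":0}
    - {"dx":3.5,"dy":-1.1,"dz":0,"spin":0}
    - {"dx":3.5,"dy":-1.1,"dz":0,"spin":0}
    - {"dx":3.5,"dy":-1.1,"dz":0,"spin":0}
    - {"dx":3.5,"dy":-1.1,"dz":0,"spin":0}
    - {"dx":3.5,"dy":-1.1,"dz":0,"spin":0}
    - {"dx":3.5,"dy":-1.1,"dz":0,"spin":0}
    - {"dx":3.5,"dy":-1.1,"dz":0,"spin":0}
    - {"dx":3,"dy":-0.9,"dz":0,"spin":0}
    - {"dx":1.6,"dy":-0.5,"dz":0,"spin":0}
    - {"dx":0,"dy":0,"dz":0,"spin":0}

```text
time: 29.9
ee_pos: [0.4149, 0.2515, 0.3302]
eef_rot: [0.636, 0.771, -0.0, -0.0]
ft_force: [1.2, -1.0, -0.3]
width: 0.03
grip_force: 25.0
```

Emit:
move_arm:
  steps:
    - {"dx":0,"dy":0,"dz":2,"spin":0}
    - {"dx":0,"dy":0,"dz":3,"spin":0}
    - {"dx":0,"dy":0,"dz":3,"spin":0}
    - {"dx":0,"dy":0,"dz":2,"spin":0}
    - {"dx":0,"dy":0,"dz":1,"spin":0}
    - {"dx":0,"dy":0,"dz":0,"spin":0}
    - {"dx":0,"dy":0,"dz":0,"spin":0}

```text
time: 30.6
ee_pos: [0.4169, 0.2492, 0.2215]
eef_rot: [0.638, 0.77, 0.0, 0.0]
ft_force: [-0.3, -0.4, -0.8]
width: 0.0299
grip_force: 25.0
```

```bash
python3 - <<'E'
from h import *
s,p,R=st(); print(s["time"],p,R.round(3),s["width"])
snap("wrist","w9",scale=1.42)
E
```

```text
30.6 [0.41687681 0.24919005 0.22145692] [[-0.185  0.983  0.001]
 [ 0.983  0.185  0.   ]
 [ 0.     0.001 -1.   ]] 0.029909420759719463
```

View pics/w9.png

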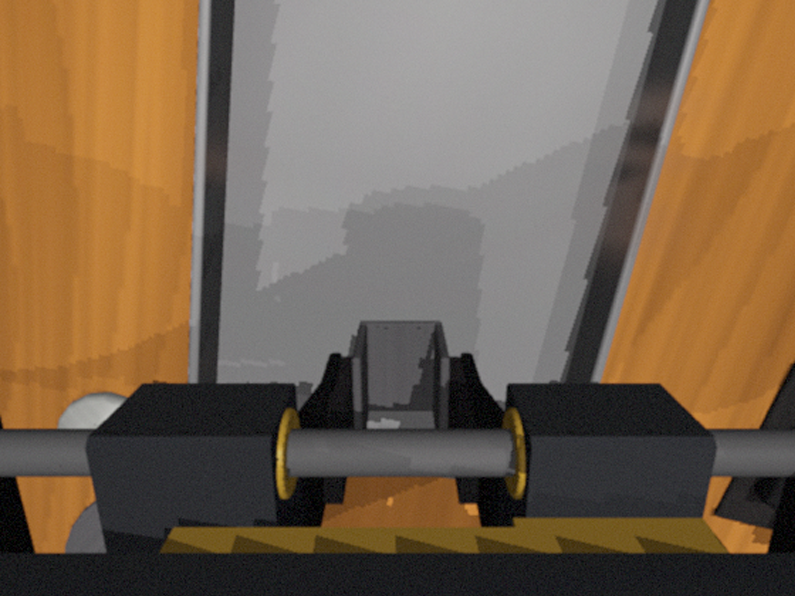

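The bracket hangs upright at (402,370), centred between the tray's side walls (220 and 600). Lower and release.

Emit:
move_arm:
  steps:
    - {"dx":0.5,"dy":0,"dz":0.6,"spin":0}
    - {"dx":0,"dy":0,"dz":0.5,"spin":0}
    - {"dx":0,"dy":0,"dz":0.3,"spin":0}
    - {"dx":0,"dy":0,"dz":0.15,"spin":0}
    - {"dx":0,"dy":0,"dz":0.05,"spin":0}
    - {"dx":0,"dy":0,"dz":0,"spin":0}
    - {"dx":0,"dy":0,"dz":0,"spin":0}

```text
time: 31.35
ee_pos: [0.4155, 0.2543, 0.2049]
eef_rot: [0.638, 0.77, 0.0, -0.0]
ft_force: [-0.7, -0.4, -0.3]
width: 0.0297
grip_force: 25.0
```

Emit:
move_arm:
  steps:
    - {"dx":0,"dy":0,"dz":0,"spin":0}
    - {"dx":0,"dy":0,"dz":0,"spin":0}
    - {"dx":0,"dy":0,"dz":0,"spin":0}
    - {"dx":0,"dy":0,"dz":0,"spin":0}
    - {"dx":0,"dy":0,"dz":0,"spin":0}
  claw: 5.5

```text
time: 31.85
ee_pos: [0.4155, 0.2543, 0.2048]
eef_rot: [0.638, 0.77, 0.0, -0.0]
ft_force: [0.5, 0.3, -0.5]
width: 0.0539
grip_force: 0.0
```

Emit:
move_arm:
  steps:
    - {"dx":0,"dy":0,"dz":-2,"spin":0}
    - {"dx":0,"dy":0,"dz":-4,"spin":0}
    - {"dx":0,"dy":0,"dz":-4,"spin":0}
    - {"dx":0,"dy":0,"dz":-3,"spin":0}
    - {"dx":0,"dy":0,"dz":0,"spin":0}

```text
time: 32.35
ee_pos: [0.4165, 0.2548, 0.3389]
eef_rot: [0.638, 0.77, 0.004, 0.0]
ft_force: [-0.3, 0.5, -0.7]
width: 0.0547
grip_force: 0.0
```

```bash
python3 - <<'E'
from h import *
s,p,R=st(); print(s["time"],p,s["width"], "to b0",R.T@(np.array([.5740,-.0103,.216])-p))
E
```

```text
32.35 [0.41651426 0.25475964 0.33885162] 0.05473419838696574 to b0 [-0.29020253  0.10482463  0.12225049]
```

Emit:
move_arm:
  steps:
    - {"dx":-2,"dy":0.7,"dz":0,"spin":0}
    - {"dx":-3.5,"dy":1.3,"dz":0,"spin":0}
    - {"dx":-3.5,"dy":1.3,"dz":0,"spin":0}
    - {"dx":-3.5,"dy":1.3,"dz":0,"spin":0}
    - {"dx":-3.5,"dy":1.3,"dz":0,"spin":0}
    - {"dx":-3.5,"dy":1.3,"dz":0,"spin":0}
    - {"dx":-3.5,"dy":1.3,"dz":0,"spin":0}
    - {"dx":-3.5,"dy":1.3,"dz":0,"spin":0}
    - {"dx":-2.5,"dy":0.8,"dz":0,"spin":0}
    - {"dx":0,"dy":0,"dz":2,"spin":0}
    - {"dx":0,"dy":0,"dz":3,"spin":0}
    - {"dx":0,"dy":0,"dz":3,"spin":0}
  claw: 6

```text
time: 33.55
ee_pos: [0.5734, -0.0112, 0.2532]
eef_rot: [0.638, 0.77, -0.0, 0.0]
ft_force: [0.6, 0.7, -1.3]
width: 0.0599
grip_force: 0.0
```

Emit:
move_arm:
  steps:
    - {"dx":0,"dy":0,"dz":0,"spin":0}
    - {"dx":0,"dy":0,"dz":0,"spin":0}

```text
time: 33.75
ee_pos: [0.5735, -0.0111, 0.2548]
eef_rot: [0.638, 0.77, -0.001, -0.0]
ft_force: [0.7, -0.0, 0.8]
width: 0.0602
grip_force: 0.0
```

```bash
python3 - <<'E'
from h import *
s,p,R=st(); print(s["time"],p,R.round(3)[0],s["width"], "to b0",R.T@(np.array([.5740,-.0103,.216])-p))
E
```

```text
33.75 [ 0.57345662 -0.0110824   0.2547545 ] [-0.186  0.983 -0.001] 0.06018717434888047 to b0 [0.00068054 0.00072599 0.03875343]
```

Emit:
move_arm:
  steps:
    - {"dx":0,"dy":0,"dz":1.5,"spin":0}
    - {"dx":0,"dy":0,"dz":1.2,"spin":0}
    - {"dx":0,"dy":0,"dz":0.8,"spin":0}
    - {"dx":0,"dy":0,"dz":0.35,"spin":0}
    - {"dx":0,"dy":0,"dz":0,"spin":0}
    - {"dx":0,"dy":0,"dz":0,"spin":0}

```text
time: 34.35
ee_pos: [0.5736, -0.011, 0.2165]
eef_rot: [0.638, 0.77, 0.0, 0.0]
ft_force: [0.3, 0.1, 0.2]
width: 0.06
grip_force: 0.0
```

Emit:
move_arm:
  steps:
    - {"dx":0,"dy":0,"dz":0,"spin":0}
    - {"dx":0,"dy":0,"dz":0,"spin":0}
    - {"dx":0,"dy":0,"dz":0,"spin":0}
    - {"dx":0,"dy":0,"dz":0,"spin":0}
    - {"dx":0,"dy":0,"dz":0,"spin":0}
    - {"dx":0,"dy":0,"dz":0,"spin":0}
  claw: 0

```text
time: 34.95
ee_pos: [0.5736, -0.0109, 0.2163]
eef_rot: [0.638, 0.77, 0.0, 0.0]
ft_force: [-0.5, 0.4, 1.3]
width: 0.0299
grip_force: 25.0
```

Emit:
move_arm:
  steps:
    - {"dx":0,"dy":0,"dz":-0.5,"spin":0}
    - {"dx":0,"dy":0,"dz":-1,"spin":0}
    - {"dx":0,"dy":0,"dz":-2,"spin":0}
    - {"dx":0,"dy":0,"dz":-3,"spin":0}
    - {"dx":0,"dy":0,"dz":-3,"spin":0}
    - {"dx":0,"dy":0,"dz":-2,"spin":0}
    - {"dx":0,"dy":0,"dz":0,"spin":0}

```text
time: 35.65
ee_pos: [0.5743, -0.0114, 0.3348]
eef_rot: [0.638, 0.77, 0.002, 0.002]
ft_force: [0.5, 0.1, -0.9]
width: 0.03
grip_force: 25.0
```

Emit:
move_arm:
  steps:
    - {"dx":1.6,"dy":-0.5,"dz":0,"spin":0}
    - {"dx":3.6,"dy":-1,"dz":0,"spin":0}
    - {"dx":3.6,"dy":-1,"dz":0,"spin":0}
    - {"dx":3.6,"dy":-1,"dz":0,"spin":0}
    - {"dx":3.6,"dy":-1,"dz":0,"spin":0}
    - {"dx":3.6,"dy":-1,"dz":0,"spin":0}
    - {"dx":3.6,"dy":-1,"dz":0,"spin":0}
    - {"dx":3.6,"dy":-1,"dz":0,"spin":0}
    - {"dx":3.6,"dy":-1,"dz":0,"spin":0}
    - {"dx":3,"dy":-1,"dz":0,"spin":0}
    - {"dx":1.3,"dy":-0.4,"dz":0,"spin":0}
    - {"dx":0,"dy":0,"dz":0,"spin":0}

```text
time: 36.85
ee_pos: [0.4106, 0.313, 0.3307]
eef_rot: [0.637, 0.771, -0.0, -0.0]
ft_force: [0.4, -0.6, -1.0]
width: 0.0297
grip_force: 25.0
```

Emit:
move_arm:
  steps:
    - {"dx":0,"dy":0,"dz":2,"spin":0}
    - {"dx":0,"dy":0,"dz":3,"spin":0}
    - {"dx":0,"dy":0,"dz":3,"spin":0}
    - {"dx":0,"dy":0,"dz":2,"spin":0}
    - {"dx":0,"dy":0,"dz":1,"spin":0}
    - {"dx":0,"dy":0,"dz":0,"spin":0}
    - {"dx":0,"dy":0,"dz":0,"spin":0}

```text
time: 37.55
ee_pos: [0.4124, 0.3112, 0.2221]
eef_rot: [0.638, 0.77, 0.0, 0.0]
ft_force: [-0.2, 0.3, -1.5]
width: 0.0297
grip_force: 25.0
```

Emit:
move_arm:
  steps:
    - {"dx":0,"dy":0,"dz":0.7,"spin":0}
    - {"dx":0,"dy":0,"dz":0.5,"spin":0}
    - {"dx":0,"dy":0,"dz":0.3,"spin":0}
    - {"dx":0,"dy":0,"dz":0.1,"spin":0}
    - {"dx":0,"dy":0,"dz":0.1,"spin":0}
    - {"dx":0,"dy":0,"dz":0,"spin":0}
    - {"dx":0,"dy":0,"dz":0,"spin":0}

```text
time: 38.25
ee_pos: [0.4118, 0.3116, 0.2043]
eef_rot: [0.638, 0.77, 0.0, 0.0]
ft_force: [-0.9, -0.3, -1.7]
width: 0.0298
grip_force: 25.0
```

Emit:
move_arm:
  steps:
    - {"dx":0,"dy":0,"dz":0,"spin":0}
    - {"dx":0,"dy":0,"dz":0,"spin":0}
    - {"dx":0,"dy":0,"dz":0,"spin":0}
    - {"dx":0,"dy":0,"dz":0,"spin":0}
    - {"dx":0,"dy":0,"dz":0,"spin":0}
  claw: 5.5

```text
time: 38.75
ee_pos: [0.4117, 0.3116, 0.2043]
eef_rot: [0.638, 0.77, 0.0, -0.0]
ft_force: [-0.2, -0.6, -0.4]
width: 0.0534
grip_force: 0.0
```

Emit:
move_arm:
  steps:
    - {"dx":0,"dy":0,"dz":-2,"spin":0}
    - {"dx":0,"dy":0,"dz":-4,"spin":0}
    - {"dx":0,"dy":0,"dz":-4,"spin":0}
    - {"dx":0,"dy":0,"dz":-3,"spin":0}
    - {"dx":0,"dy":0,"dz":0,"spin":0}

```text
time: 39.25
ee_pos: [0.4127, 0.3121, 0.3385]
eef_rot: [0.638, 0.77, 0.004, -0.0]
ft_force: [-0.2, 0.6, -0.6]
width: 0.0548
grip_force: 0.0
```

Emit:
move_arm:
  steps:
    - {"dx":-2,"dy":0.7,"dz":0,"spin":0}
    - {"dx":-3.5,"dy":1.2,"dz":0,"spin":0}
    - {"dx":-3.5,"dy":1.2,"dz":0,"spin":0}
    - {"dx":-3.5,"dy":1.2,"dz":0,"spin":0}
    - {"dx":-3.5,"dy":1.2,"dz":0,"spin":0}
    - {"dx":-3.5,"dy":1.2,"dz":0,"spin":0}
    - {"dx":-3.5,"dy":1.2,"dz":0,"spin":0}
    - {"dx":-3.5,"dy":1.2,"dz":0,"spin":0}
    - {"dx":-2.5,"dy":0.8,"dz":0,"spin":0}
    - {"dx":0,"dy":0,"dz":2,"spin":0}
    - {"dx":0,"dy":0,"dz":3,"spin":0}
    - {"dx":0,"dy":0,"dz":3,"spin":0}
  claw: 6

```text
time: 40.45
ee_pos: [0.5628, 0.0448, 0.2528]
eef_rot: [0.638, 0.77, 0.0, 0.0]
ft_force: [0.3, 0.5, -0.7]
width: 0.0598
grip_force: 0.0
```

Emit:
move_arm:
  steps:
    - {"dx":0,"dy":0,"dz":0,"spin":0}
    - {"dx":0,"dy":0,"dz":0,"spin":0}

```text
time: 40.65
ee_pos: [0.5629, 0.0449, 0.2543]
eef_rot: [0.638, 0.77, -0.001, -0.0]
ft_force: [0.9, 0.3, 0.6]
width: 0.0602
grip_force: 0.0
```

```bash
python3 - <<'E'
from h import *
s,p,R=st(); print(s["time"],p,R.round(3)[0],s["width"], "to b1",R.T@(np.array([.5636,.0447,.216])-p))
E
```

```text
40.65 [0.56288809 0.04489953 0.25428684] [-0.186  0.983 -0.001] 0.06018136677608757 to b1 [-0.00031053  0.00070518  0.03828622]
```

Emit:
move_arm:
  steps:
    - {"dx":0,"dy":0,"dz":1.5,"spin":0}
    - {"dx":0,"dy":0,"dz":1.2,"spin":0}
    - {"dx":0,"dy":0,"dz":0.8,"spin":0}
    - {"dx":0,"dy":0,"dz":0.3,"spin":0}
    - {"dx":0,"dy":0,"dz":0,"spin":0}
    - {"dx":0,"dy":0,"dz":0,"spin":0}

```text
time: 41.25
ee_pos: [0.5631, 0.045, 0.2165]
eef_rot: [0.638, 0.77, 0.0, 0.0]
ft_force: [-0.1, -1.1, 0.8]
width: 0.0603
grip_force: 0.0
```

Emit:
move_arm:
  steps:
    - {"dx":0,"dy":0,"dz":0,"spin":0}
    - {"dx":0,"dy":0,"dz":0,"spin":0}
    - {"dx":0,"dy":0,"dz":0,"spin":0}
    - {"dx":0,"dy":0,"dz":0,"spin":0}
    - {"dx":0,"dy":0,"dz":0,"spin":0}
    - {"dx":0,"dy":0,"dz":0,"spin":0}
  claw: 0

```text
time: 41.85
ee_pos: [0.563, 0.0451, 0.2163]
eef_rot: [0.638, 0.77, 0.0, 0.0]
ft_force: [-0.7, 0.5, 0.6]
width: 0.0299
grip_force: 25.0
```

Emit:
move_arm:
  steps:
    - {"dx":0,"dy":0,"dz":-0.5,"spin":0}
    - {"dx":0,"dy":0,"dz":-1,"spin":0}
    - {"dx":0,"dy":0,"dz":-2,"spin":0}
    - {"dx":0,"dy":0,"dz":-3,"spin":0}
    - {"dx":0,"dy":0,"dz":-3,"spin":0}
    - {"dx":0,"dy":0,"dz":-2,"spin":0}
    - {"dx":0,"dy":0,"dz":0,"spin":0}

```text
time: 42.55
ee_pos: [0.5637, 0.0447, 0.3348]
eef_rot: [0.638, 0.77, 0.002, 0.001]
ft_force: [0.7, -0.6, -0.7]
width: 0.0296
grip_force: 25.0
```

Emit:
move_arm:
  steps:
    - {"dx":1.6,"dy":-0.4,"dz":0,"spin":0}
    - {"dx":3.6,"dy":-1,"dz":0,"spin":0}
    - {"dx":3.6,"dy":-1,"dz":0,"spin":0}
    - {"dx":3.6,"dy":-1,"dz":0,"spin":0}
    - {"dx":3.6,"dy":-1,"dz":0,"spin":0}
    - {"dx":3.6,"dy":-1,"dz":0,"spin":0}
    - {"dx":3.6,"dy":-1,"dz":0,"spin":0}
    - {"dx":3.6,"dy":-1,"dz":0,"spin":0}
    - {"dx":3.6,"dy":-0.9,"dz":0,"spin":0}
    - {"dx":3,"dy":-0.7,"dz":0,"spin":0}
    - {"dx":1.4,"dy":-0.2,"dz":0,"spin":0}
    - {"dx":0,"dy":0,"dz":0,"spin":0}

```text
time: 43.75
ee_pos: [0.4068, 0.3713, 0.3307]
eef_rot: [0.637, 0.771, -0.0, -0.0]
ft_force: [1.1, -0.3, -0.6]
width: 0.0298
grip_force: 25.0
```

Emit:
move_arm:
  steps:
    - {"dx":0,"dy":0,"dz":2,"spin":0}
    - {"dx":0,"dy":0,"dz":3,"spin":0}
    - {"dx":0,"dy":0,"dz":3,"spin":0}
    - {"dx":0,"dy":0,"dz":2,"spin":0}
    - {"dx":0,"dy":0,"dz":1,"spin":0}
    - {"dx":0,"dy":0,"dz":0,"spin":0}
    - {"dx":0,"dy":0,"dz":0,"spin":0}

```text
time: 44.45
ee_pos: [0.4086, 0.3695, 0.2221]
eef_rot: [0.638, 0.77, 0.0, 0.0]
ft_force: [0.5, 0.0, -0.5]
width: 0.0296
grip_force: 25.0
```

Emit:
move_arm:
  steps:
    - {"dx":0,"dy":0,"dz":0.7,"spin":0}
    - {"dx":0,"dy":0,"dz":0.5,"spin":0}
    - {"dx":0,"dy":0,"dz":0.3,"spin":0}
    - {"dx":0,"dy":0,"dz":0.1,"spin":0}
    - {"dx":0,"dy":0,"dz":0.1,"spin":0}
    - {"dx":0,"dy":0,"dz":0,"spin":0}
    - {"dx":0,"dy":0,"dz":0,"spin":0}

```text
time: 45.15
ee_pos: [0.4078, 0.3699, 0.2043]
eef_rot: [0.638, 0.77, 0.0, -0.0]
ft_force: [0.3, -0.1, -0.3]
width: 0.0297
grip_force: 25.0
```

Emit:
move_arm:
  steps:
    - {"dx":0,"dy":0,"dz":0,"spin":0}
    - {"dx":0,"dy":0,"dz":0,"spin":0}
    - {"dx":0,"dy":0,"dz":0,"spin":0}
    - {"dx":0,"dy":0,"dz":0,"spin":0}
    - {"dx":0,"dy":0,"dz":0,"spin":0}
  claw: 5.5

```text
time: 45.65
ee_pos: [0.4078, 0.3699, 0.2043]
eef_rot: [0.638, 0.77, 0.0, -0.0]
ft_force: [0.5, -1.1, -0.3]
width: 0.0537
grip_force: 0.0
```

Emit:
move_arm:
  steps:
    - {"dx":0,"dy":0,"dz":-2,"spin":0}
    - {"dx":0,"dy":0,"dz":-4,"spin":0}
    - {"dx":0,"dy":0,"dz":-4,"spin":0}
    - {"dx":0,"dy":0,"dz":-4,"spin":0}
    - {"dx":0,"dy":0,"dz":-4,"spin":0}
    - {"dx":0,"dy":0,"dz":-3,"spin":0}
    - {"dx":0,"dy":0,"dz":0,"spin":0}

```text
time: 46.35
ee_pos: [0.4086, 0.3701, 0.4188]
eef_rot: [0.638, 0.77, 0.004, -0.0]
ft_force: [-0.2, 0.2, -0.2]
width: 0.055
grip_force: 0.0
```

Emit:
move_arm:
  steps:
    - {"dx":-3,"dy":0,"dz":0,"spin":0}
    - {"dx":-4,"dy":0,"dz":0,"spin":0}
    - {"dx":-4,"dy":0,"dz":0,"spin":0}
    - {"dx":-4,"dy":0,"dz":0,"spin":0}
    - {"dx":-4,"dy":0,"dz":0,"spin":0}
    - {"dx":-4,"dy":0,"dz":0,"spin":0}
    - {"dx":-4,"dy":0,"dz":0,"spin":0}
    - {"dx":-4,"dy":0,"dz":0,"spin":0}
    - {"dx":-4,"dy":0,"dz":0,"spin":0}
    - {"dx":-4,"dy":0,"dz":0,"spin":0}
    - {"dx":-4,"dy":0,"dz":0,"spin":0}
    - {"dx":-4,"dy":0,"dz":0,"spin":0}
  claw: 8.7
  squeeze: 45

```text
time: 47.55
ee_pos: [0.495, -0.0936, 0.4139]
eef_rot: [0.638, 0.77, 0.0, -0.0]
ft_force: [1.4, 0.1, -0.1]
width: 0.087
grip_force: 0.0
```

Emit:
move_arm:
  steps:
    - {"dx":0,"dy":0,"dz":0,"spin":-0.144}
    - {"dx":0,"dy":0,"dz":0,"spin":-0.144}
    - {"dx":0,"dy":0,"dz":0,"spin":-0.144}
    - {"dx":0,"dy":0,"dz":0,"spin":-0.144}
    - {"dx":0,"dy":0,"dz":0,"spin":-0.144}
    - {"dx":0,"dy":0,"dz":0,"spin":-0.144}
    - {"dx":0,"dy":0,"dz":0,"spin":-0.144}
    - {"dx":0,"dy":0,"dz":0,"spin":-0.144}
    - {"dx":0,"dy":0,"dz":0,"spin":-0.144}
    - {"dx":0,"dy":0,"dz":0,"spin":-0.144}
    - {"dx":0,"dy":0,"dz":0,"spin":0}
    - {"dx":0,"dy":0,"dz":0,"spin":0}

```text
time: 48.75
ee_pos: [0.4951, -0.0919, 0.4138]
eef_rot: [-0.026, 1.0, 0.0, -0.0]
ft_force: [0.4, 0.6, -0.4]
width: 0.0867
grip_force: 0.0
```

```bash
python3 - <<'E'
from h import *
s,p,R=st(); print(s["time"],p,R.round(4)[:2],np.round(s["joint_positions"],2))
print("yaw",np.degrees(np.arctan2(-R[0,1],R[1,1])),"to",R.T@(np.array([.4775,-.3551,.2028])-p))
snap("top","top3",scale=1.42)
E
```

```text
48.75 [ 0.49508663 -0.09194131  0.41383178] [[-9.987e-01 -5.170e-02 -5.000e-04]
 [-5.170e-02  9.987e-01  0.000e+00]] [-0.74  0.04  0.87  1.8  -0.03  1.32  1.76]
yaw 2.9651498392191638 to [ 0.03107662 -0.26191037  0.21102938]
```

View pics/top3.png

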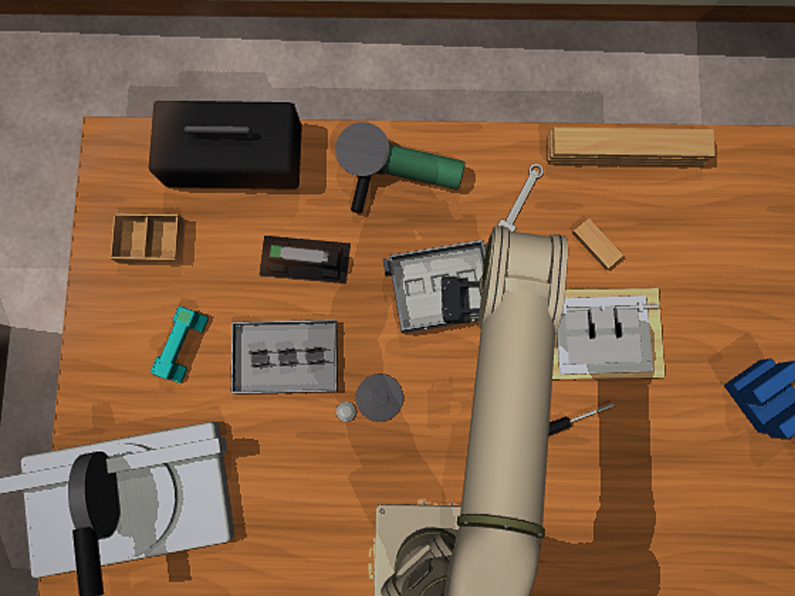

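The brackets stand in the tray at (260,357), (288,355) and (315,354). The thermometer is on its mat (305,257) and the guard is on the board with its tabs at (591,322) and (618,322).

Emit:
move_arm:
  steps:
    - {"dx":0.3,"dy":-2,"dz":0,"spin":0}
    - {"dx":0.5,"dy":-4,"dz":0,"spin":0}
    - {"dx":0.5,"dy":-4,"dz":0,"spin":0}
    - {"dx":0.5,"dy":-4,"dz":0,"spin":0}
    - {"dx":0.5,"dy":-4,"dz":0,"spin":0}
    - {"dx":0.5,"dy":-4,"dz":0,"spin":0}
    - {"dx":0.3,"dy":-3,"dz":0,"spin":0}
    - {"dx":0,"dy":-1.2,"dz":3,"spin":0}
    - {"dx":0,"dy":0,"dz":4,"spin":0}
    - {"dx":0,"dy":0,"dz":4,"spin":0}
    - {"dx":0,"dy":0,"dz":3,"spin":0}
    - {"dx":0,"dy":0,"dz":0,"spin":0}

```text
time: 50.0
ee_pos: [0.478, -0.3541, 0.2703]
eef_rot: [-0.027, 1.0, 0.002, -0.003]
ft_force: [0.0, 0.3, 1.0]
width: 0.0871
grip_force: 0.0
```

Emit:
move_arm:
  steps:
    - {"dx":0,"dy":0,"dz":0,"spin":0}
    - {"dx":0,"dy":0,"dz":0,"spin":0}

```text
time: 50.2
ee_pos: [0.4795, -0.3558, 0.2762]
eef_rot: [-0.028, 1.0, -0.001, 0.001]
ft_force: [0.1, 0.1, 0.1]
width: 0.0865
grip_force: 0.0
```

```bash
python3 - <<'E'
from h import *
s,p,R=st(); print(s["time"],p,R.round(4)[:2])
print("yaw",np.degrees(np.arctan2(-R[0,1],R[1,1])),"to",R.T@(np.array([.4775,-.3551,.2028])-p))
def T(n,X): print(n,X.round(4),((X-p)@R).round(4))
for u,v in ((591,323),(618,322)): T("tab",w("top3",u/1.42,v/1.42,.04))
c=imaging.camera("wrist"); np.savez("pics/w10.npz",K=c["camera_matrix"],R=c["R"],t=c["t"])
cv2.imwrite("pics/w10.png",c["img"][:,:,::-1])
g=c["img"].max(2)
m=(g<60).astype(np.uint8); m[265:]=0
n,l,sx,ce=cv2.connectedComponentsWithStats(m)
for k in range(1,n):
    if sx[k,4]>80: print(sx[k],ce[k].round(1))
E
```

```text
50.2 [ 0.47945398 -0.35578559  0.27616868] [[-0.9985 -0.0553  0.0022]
 [-0.0553  0.9985 -0.0013]]
yaw 3.1699791534138018 to [0.00206931 0.00089916 0.07336321]
tab [ 0.4896 -0.3256  0.04  ] [-0.0113  0.0299  0.2361]
tab [ 0.4927 -0.3815  0.04  ] [-0.0113 -0.0261  0.2362]
[235 195  13  69 685] [241.5 226. ]
[320 195  15  70 670] [327.  225.2]
[162 249  30  16 359] [178.  257.8]
[373 249  30  16 361] [386.1 257.8]
```

```bash
python3 - <<'E'
from h import *
s,p,R=st(); print(s["time"],p)
for u in (235,335):
    X=w("w10",u,195.3,.047); print(((X-p)@R).round(4))
p3=np.array([.56860,-.00704,.31565]);
X=w("w3",313/1.42,290/1.42,.097); print("w3",X)
E
```

```text
50.25 [ 0.47947909 -0.35572291  0.27618233]
[ 0.0252 -0.0265  0.2292]
[0.0252 0.0321 0.2291]
w3 [ 0.55286007 -0.04401404  0.097     ]
```

Emit:
move_arm:
  steps:
    - {"dx":0.2,"dy":0.18,"dz":1.5,"spin":0}
    - {"dx":0,"dy":0,"dz":2.5,"spin":0}
    - {"dx":0,"dy":0,"dz":2,"spin":0}
    - {"dx":0,"dy":0,"dz":0.9,"spin":0}
    - {"dx":0,"dy":0,"dz":0.35,"spin":0}
    - {"dx":0,"dy":0,"dz":0,"spin":0}
    - {"dx":0,"dy":0,"dz":0,"spin":0}

```text
time: 50.95
ee_pos: [0.4771, -0.3539, 0.2026]
eef_rot: [-0.028, 1.0, -0.0, 0.001]
ft_force: [-1.5, -0.9, 0.7]
width: 0.087
grip_force: 0.0
```

Emit:
move_arm:
  steps:
    - {"dx":0,"dy":0,"dz":0,"spin":0}
    - {"dx":0,"dy":0,"dz":0,"spin":0}
    - {"dx":0,"dy":0,"dz":0,"spin":0}
    - {"dx":0,"dy":0,"dz":0,"spin":0}
    - {"dx":0,"dy":0,"dz":0,"spin":0}
    - {"dx":0,"dy":0,"dz":0,"spin":0}
    - {"dx":0,"dy":0,"dz":0,"spin":0}
    - {"dx":0,"dy":0,"dz":0,"spin":0}
    - {"dx":0,"dy":0,"dz":0,"spin":0}
    - {"dx":0,"dy":0,"dz":0,"spin":0}
  claw: 0
  squeeze: 45

```text
time: 51.95
ee_pos: [0.4769, -0.3537, 0.2019]
eef_rot: [-0.028, 1.0, -0.0, 0.0]
ft_force: [-0.5, -0.0, 3.9]
width: 0.0187
grip_force: 45.0
```

Emit:
move_arm:
  steps:
    - {"dx":0,"dy":0,"dz":-0.5,"spin":0}
    - {"dx":0,"dy":0,"dz":-1.5,"spin":0}
    - {"dx":0,"dy":0,"dz":-2.5,"spin":0}
    - {"dx":0,"dy":0,"dz":-3,"spin":0}
    - {"dx":0,"dy":0,"dz":-3,"spin":0}
    - {"dx":0,"dy":0,"dz":-3,"spin":0}
    - {"dx":0,"dy":0,"dz":-2,"spin":0}
    - {"dx":0,"dy":0,"dz":-1,"spin":0}
    - {"dx":0,"dy":0,"dz":0,"spin":0}

```text
time: 52.85
ee_pos: [0.4769, -0.3537, 0.368]
eef_rot: [-0.028, 1.0, -0.0, 0.001]
ft_force: [-0.9, 0.4, -2.8]
width: 0.0189
grip_force: 45.0
```

Emit:
move_arm:
  steps:
    - {"dx":-0.6,"dy":2,"dz":0,"spin":0}
    - {"dx":-1.2,"dy":3.5,"dz":0,"spin":0}
    - {"dx":-1.2,"dy":3.5,"dz":0,"spin":0}
    - {"dx":-1.2,"dy":3.5,"dz":0,"spin":0}
    - {"dx":-1.2,"dy":3.5,"dz":0,"spin":0}
    - {"dx":-1.2,"dy":3.5,"dz":0,"spin":0}
    - {"dx":-1.2,"dy":3.5,"dz":0,"spin":0}
    - {"dx":-1.2,"dy":3.5,"dz":0,"spin":0}
    - {"dx":-1.1,"dy":3.5,"dz":0,"spin":0}
    - {"dx":-0.7,"dy":2.5,"dz":0,"spin":0}
    - {"dx":-0.4,"dy":1.1,"dz":0,"spin":0}
    - {"dx":0,"dy":0,"dz":0,"spin":0}

```text
time: 54.05
ee_pos: [0.5698, -0.0102, 0.3656]
eef_rot: [-0.029, 1.0, -0.0, -0.001]
ft_force: [-0.0, -0.1, -3.9]
width: 0.019
grip_force: 45.0
```

Emit:
move_arm:
  steps:
    - {"dx":0,"dy":0,"dz":0,"spin":-0.065}
    - {"dx":0,"dy":0,"dz":0,"spin":-0.065}
    - {"dx":0,"dy":0,"dz":0,"spin":0}
    - {"dx":0,"dy":0,"dz":0,"spin":0}
    - {"dx":0,"dy":0,"dz":0,"spin":0}

```text
time: 54.55
ee_pos: [0.5697, -0.0126, 0.3666]
eef_rot: [-0.092, 0.996, -0.0, -0.0]
ft_force: [0.5, 0.6, -2.9]
width: 0.0191
grip_force: 45.0
```

```bash
cat > chk.py <<'E'
from h import *
s,p,R=st(); print(s["time"],p,R.round(4)[:2],s["width"],s["ft_force"])
print("yaw",np.degrees(np.arctan2(-R[0,1],R[1,1])),"to",R.T@(np.array([.5697,-.012,.252])-p))
E
python3 chk.py
```

```text
54.55 [ 0.56966602 -0.01264487  0.36660473] [[-9.832e-01 -1.826e-01 -2.000e-04]
 [-1.826e-01  9.832e-01 -1.000e-04]] 0.019084053691072165 [ 0.52331018  0.62222652 -2.89800379]
yaw 10.51921449174683 to [-0.00017794  0.00063539  0.11460465]
```

Emit:
move_arm:
  steps:
    - {"dx":0,"dy":0.06,"dz":1.5,"spin":-0.003}
    - {"dx":0,"dy":0,"dz":2.5,"spin":0}
    - {"dx":0,"dy":0,"dz":2.5,"spin":0}
    - {"dx":0,"dy":0,"dz":1.5,"spin":0}
    - {"dx":0,"dy":0,"dz":0.5,"spin":0}
    - {"dx":0,"dy":0,"dz":0,"spin":0}
    - {"dx":0,"dy":0,"dz":0,"spin":0}
    - {"dx":0,"dy":0,"dz":0,"spin":0}

```text
time: 55.35
ee_pos: [0.5701, -0.0113, 0.2827]
eef_rot: [-0.094, 0.996, 0.0, 0.001]
ft_force: [0.6, -0.7, -3.1]
width: 0.019
grip_force: 45.0
```

```bash
python3 chk.py
```

```text
55.35 [ 0.57010856 -0.011292    0.28273889] [[-9.822e-01 -1.880e-01  1.700e-03]
 [-1.880e-01  9.822e-01  5.000e-04]] 0.01898835333388144 [ 0.63891742 -0.71447703 -3.0809921 ]
yaw 10.837055279050345 to [ 0.00058832 -0.00062244  0.03073782]
```

Emit:
move_arm:
  steps:
    - {"dx":0.03,"dy":-0.05,"dz":0.8,"spin":0.001}
    - {"dx":0,"dy":0,"dz":0.8,"spin":0}
    - {"dx":0,"dy":0,"dz":0.6,"spin":0}
    - {"dx":0,"dy":0,"dz":0.4,"spin":0}
    - {"dx":0,"dy":0,"dz":0.2,"spin":0}
    - {"dx":0,"dy":0,"dz":0.1,"spin":0}
    - {"dx":0,"dy":0,"dz":0.05,"spin":0}
    - {"dx":0,"dy":0,"dz":0,"spin":0}
    - {"dx":0,"dy":0,"dz":0,"spin":0}

```text
time: 56.25
ee_pos: [0.5696, -0.0118, 0.2524]
eef_rot: [-0.094, 0.996, 0.0, 0.0]
ft_force: [0.3, -0.6, -1.7]
width: 0.0189
grip_force: 45.0
```

```bash
python3 chk.py
```

```text
56.25 [ 0.56958138 -0.01176125  0.25241971] [[-9.823e-01 -1.871e-01  4.000e-04]
 [-1.871e-01  9.823e-01  2.000e-04]] 0.018906416424258745 [ 0.27247595 -0.62118325 -1.69595831]
yaw 10.781376533587256 to [-7.16981740e-05 -2.56780544e-04  4.19701010e-04]
```

Emit:
move_arm:
  steps:
    - {"dx":0,"dy":0,"dz":0.05,"spin":0}
    - {"dx":0,"dy":0,"dz":0,"spin":0}
    - {"dx":0,"dy":0,"dz":0,"spin":0}

```text
time: 56.55
ee_pos: [0.5696, -0.0118, 0.2519]
eef_rot: [-0.094, 0.996, 0.0, 0.0]
ft_force: [0.3, 0.5, -0.6]
width: 0.0187
grip_force: 45.0
```

Emit:
move_arm:
  steps:
    - {"dx":0,"dy":0,"dz":0,"spin":0}
    - {"dx":0,"dy":0,"dz":0,"spin":0}
    - {"dx":0,"dy":0,"dz":0,"spin":0}
    - {"dx":0,"dy":0,"dz":0,"spin":0}
    - {"dx":0,"dy":0,"dz":0,"spin":0}
    - {"dx":0,"dy":0,"dz":0,"spin":0}
    - {"dx":0,"dy":0,"dz":0,"spin":0}
    - {"dx":0,"dy":0,"dz":0,"spin":0}
    - {"dx":0,"dy":0,"dz":0,"spin":0}
    - {"dx":0,"dy":0,"dz":0,"spin":0}
  claw: 8.7

```text
time: 57.55
ee_pos: [0.5695, -0.0117, 0.2517]
eef_rot: [-0.094, 0.996, 0.0, -0.0]
ft_force: [-0.3, -0.7, 0.5]
width: 0.0852
grip_force: 0.0
```

Emit:
move_arm:
  steps:
    - {"dx":0,"dy":0,"dz":-1,"spin":0}
    - {"dx":0,"dy":0,"dz":-3,"spin":0}
    - {"dx":0,"dy":0,"dz":-4,"spin":0}
    - {"dx":0,"dy":0,"dz":-4,"spin":0}
    - {"dx":-3,"dy":0,"dz":-4,"spin":0}
    - {"dx":-3,"dy":0,"dz":-3,"spin":0}
    - {"dx":-3,"dy":0,"dz":-2,"spin":0}
    - {"dx":0,"dy":0,"dz":0,"spin":0}
    - {"dx":0,"dy":0,"dz":0,"spin":0}

```text
time: 58.45
ee_pos: [0.658, 0.0047, 0.4619]
eef_rot: [-0.094, 0.996, -0.001, -0.0]
ft_force: [-0.1, -0.2, -1.2]
width: 0.0871
grip_force: 0.0
```

```bash
python3 - <<'E'
from h import *
s,p,R=st(); print(s["time"],p)
snap("wrist","w11",scale=1.42)
Y=np.radians(10.75); ex=np.array([np.cos(Y),np.sin(Y)]); ey=np.array([-np.sin(Y),np.cos(Y)]); D=np.array([.5642,-.0122])
for sg in (1,-1): print(px("w11",[*(D+.055*ex+sg*.12*ey),.074])*1.42, px("w11",[*(D+.006*ex+sg*.03*ey),.097])*1.42)
E
```

```text
58.45 [0.65799672 0.00474546 0.46187131]
[573.63562898 194.76569071] [448.43509227 119.4913021 ]
[226.86944805 194.73749318] [352.05709808 119.48263244]
```

View pics/w11.png

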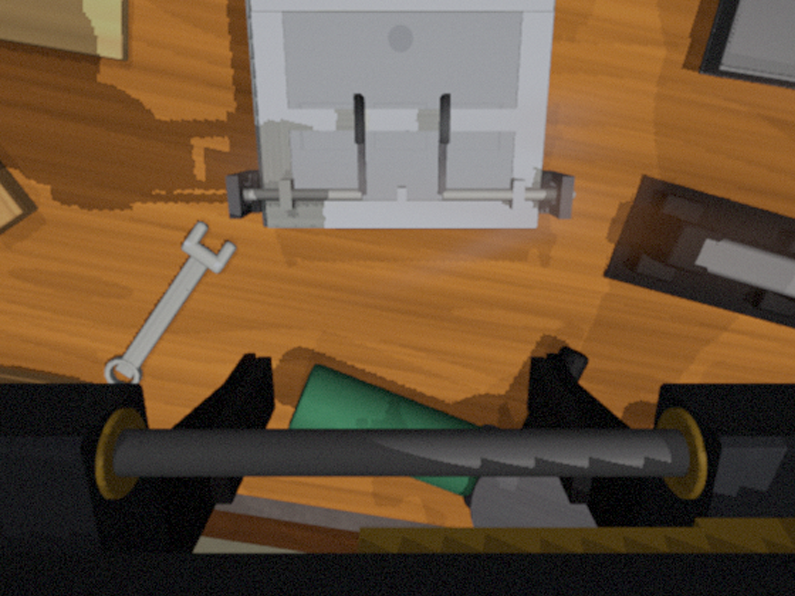

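The guard is flush on the die, with tabs at (359,118) and (445,118) at full spread. The pins run into both eyes at (243,195) and (560,195), the same as the starting view, with the right pin's tip visible at (574,195). Handing in.

```bash
python3 -c "
from bench import job
print(job.close_job())"
```

```text
the job is handed in; nothing more can be done
None
```

I carried out every step and handed the job in at about 58 s. The hand-in returned no verdict, but the last pictures show three brackets upright in the tray, the thermometer on its mat, and the guard back on the die with its pins in both eyes.

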